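# Store a seal stone in the roll-top cabinet

## Robot

A 7-joint arm with a two-finger parallel gripper is mounted at the origin on a cart in front of the work surface, level with it; the furniture and walls round the work are solid. World frame = base frame: x ahead of the robot, y to its left, z up, the work surface at z = 0. Lengths are in m, angles in rad, forces in N, time in s.
With the tool pointing down it reaches from about 0.4 to 0.85 m from the base axis. Payload 4.5 kg.
Tool frame: the origin (TCP) lies on the front face of the gripper's body, between the roots of the fingers; the fingertips stand 73 mm ahead of it and the grasp point (between the pads) lies 54 mm ahead of it (ctrl.grasp_offset is the z of the grasp point in the tool frame, in m); z points along the fingers, y is the direction in which the jaws open and shut (so a half turn about z gives the same grasp; the last joint's range is limited). The gripper opens to 85 mm and grips with 20 to 120 N. Pads are 22 mm wide; open, the fingers measure 114 mm over their backs; the gripper's body (76 mm by 85 mm) begins 54 mm behind the grasp point. The pads swing forward as they close: fully open they stand 13 mm farther back than shut.
Start: joints at [1.228, 0.689, -0.195, 1.565, 0.157, 0.902, -0.215], TCP at [0.23, -0.581, 0.304] pointing down, gripper open.
Joint ranges: [-3.01, 3.01], [-0.46, 2.08], [-1.47, 1.51], [0.13, 2.56], [-1, 4.14], [0.04, 2.09], [-2.66, 2.66]. Speed limits (rad/s): [2.57, 2.57, 3.14, 3.14, 3.14, 3.14, 3.14].

## Interface

Orientations are given as a 3x3 rotation matrix whose columns are the frame's x, y, z axes.
In Python, from bench import ctrl gives the robot as it stands.
- The arm moves only by the tool jog_arm, never from a script. Its argument "commands" is text: rows parted by semicolons, each of 7 numbers parted by spaces: the turn, a rotation vector about the tool's x, y, z in rad, then the shift along the tool's x, y, z in mm, then the finger opening in mm, from 0 to 85.4. A call has exactly 10 rows; each row shifts and turns the pose as measured when the row begins, along the tool's axes as they then stand; what a row does not reach is not made up. A row lasts 1/12 s, in which the tool goes at most 41.7 mm and 7.16 degrees, less where a joint would pass 70% of its speed; a pose out of reach is approached as far as the arm can. A call with a gripper value outside its range is refused whole. The fingers move at their own pace and stop on an object; "grip_force" is the grip in N (left out, the last holds). Time passes only in rows, so rows that do not move let the fingers close, or fill a call up. It gives the time, the measured TCP pose, the force and the opening at its end, in the units of the state.
- ctrl.state(): the state, without advancing time (a new reading comes with each control period).
- ctrl.camera(name): name is "side" or "top" or "wrist"; returns a dict with "color" (420x560x3 uint8, blue, green, red), "range_z" (420x560 float32, m along the optical axis (not along the pixel's ray), 0 where there is no reading), "K" (3x3 intrinsics, pixels), "dist" ([k1, k2, p1, p2, k3] as OpenCV has them; the pictures are not rectified), "cam_to_world" (4x4, takes a point from camera to world coordinates). Camera axes: x right, y down, z forward; pixel columns grow to the right and rows downward; lengths in m; the calibration is good to about 2 mm. A picture is of the moment at which its call begins.
- ctrl.sign_off(): hands the job in, once; it reports no verdict.
The state is a dict: "time": time; "q": joint angles; "qvel": joint speeds; "effort": joint torques, N m; "tool_pos": TCP position; "ee_rot": TCP orientation; "contact_force": force on the tool from outside, world axes, zero at the start; "moment": the same for the moment, N m; "gripper_width": opening from 0.0 (shut) to 1.0 (fully open).
Only numpy, scipy, OpenCV 4.12 (cv2) and the standard library are available. Lean on these libraries where they do the work, as an engineer would, in place of code of your own. Each camera call takes 0.05 s, during which the arm holds its last target.

## Task

Roll the cabinet's slatted door up until it is fully open, stand the red seal stone upright on the empty blue mat inside, and roll the door fully closed again. Set the stone down without dropping it, and leave the cream stone on the other side of the cabinet standing where it is.

Things in the scene. Friction and masses are not known exactly. Their poses are not given: they have to be found in the camera images.
- cabinet: Roll-top cabinet, fixed: light wood floor and D-shaped end panels, grey fixed hood over its back half. 322 deep (x) x 264 wide (y) x 181 mm high, clear inside width 240. Origin: centre of its underside on the table; x to its back, away from the robot (turned up to 0.2 rad), y to its left, z up. Inner floor at z = 12 mm; front sill at x = -147 to -135 mm, 43 mm high.
- track_axis (a point): Axis of the door's circular track (parallel to the cabinet's y), in the middle of the cabinet 20 mm above the table. Hood: outer radius 158 mm about it, front edge at cabinet x = -16 mm. With the door fully open the opening runs from the sill to x = -55 mm and the handle stands at x = -56, z = 193 mm, over the mats: reach these with the tool leaning 25 to 45 degrees, wrist toward the front.
- roll_door (a joint): Slatted wooden tambour door (slats' outer radius 144 mm) in the circular track; value = angle in rad about the track axis: 0 fully closed on the sill, 1.0 fully open (stop). It starts up to 0.25 open and stays where it is left (track friction; about 2 to 4 N at the handle moves it).
- handle (a point): Middle of the door's round aluminium bar handle, 10 mm thick, 130 mm long, parallel to the cabinet's y, on two thin posts at its ends, 182 mm from the track axis, 33 mm clear of the slats. Moves with the door: its elevation about the axis is 15 degrees (0.262 rad) above horizontal, toward the front, plus the joint value.
- red_centre (a point): Centre (half-way up) of the red seal stone, a plain upright block 22 x 22 x 42 mm, about 45 g, loose on the table left of the cabinet; x and y are square to its sides, z up its height.
- red_stone: The same red stone; origin at the centre of its underside.
- mat_top (a point): Centre of the upper face of the empty blue mat, 44 x 44 x 2 mm, fixed to the cabinet floor (upper face 14 mm above the table), square to the cabinet, 55 mm in front of the cabinet's middle and 48 mm to its left or right.
- cream_centre (a point): Centre (half-way up) of the cream stone with a round knob head, 19 x 19 x 56 mm, loose, standing on the cabinet floor at the mat's mirror place on the other side, about 96 mm from the mat.

How it is judged:
By the outcome, as a careful person would: the job done as asked, in the order asked, and still so for the second after the job is handed in, with the robot touching nothing.
It also fails if it takes over 72 s, if anything falls off the work surface, if the arm or the gripper's body presses on something with over 40 N, if the wrist force passes 120 N, or if a joint passes its speed limit or range.

## Working session

There is one attempt and no reset: what is moved stays moved. The work goes in short steps, Python scripts to look and compute and a tool call to move; the robot and the scene stay as the last step left them, time stands still between calls to the robot, and variables do not carry over. Pictures are saved under pics/ and viewed, and the job is handed in when it is done.

Besides the shell and the picture viewer there is one more tool, called after "Request:" by a JSON object that holds its "name" and its "arguments", one argument or row to a line. jog_arm: Moves the arm, as the interface text tells. Its arguments: {"type":"object","properties":{"commands":{"type":"string"},"grip_force":{"type":"number"}},"required":["commands"]}

```bash
ls; mkdir -p pics; python3 - <<'E'
from bench import ctrl
import cv2,numpy as np
s=ctrl.state()
for k in s: print(k,np.round(s[k],3).tolist())
print(ctrl.grasp_offset)
for n in("side","top","wrist"):
    c=ctrl.camera(n); cv2.imwrite(f"pics/{n}0.png",c["color"]); print(n,c["K"].tolist(),np.round(c["cam_to_world"],3).tolist(),c["dist"])
    np.savez(f"pics/{n}0.npz",**c)
E
```

```text
pics
time 0.0
q [1.228, 0.69, -0.195, 1.566, 0.157, 0.902, -0.215]
qvel [0.001, -0.001, -0.001, -0.001, 0.0, -0.001, -0.001]
effort [-0.0, -53.96, -1.267, -15.854, 0.009, 0.01, 0.0]
tool_pos [0.23, -0.581, 0.303]
ee_rot [[0.93, 0.368, -0.001], [0.368, -0.93, 0.002], [-0.0, -0.002, -1.0]]
contact_force [0.52, -0.37, -0.469]
moment [-0.002, -0.022, -0.012]
gripper_width 1.003
0.0539
side [[461.67643181101494, 0.0, 275.9044197392409], [0.0, 461.67643181101494, 208.23368218143216], [0.0, 0.0, 1.0]] [[0.728, -0.291, 0.62, 0.049], [-0.685, -0.306, 0.661, -0.483], [-0.002, -0.906, -0.422, 0.462], [0.0, 0.0, 0.0, 1.0]] [-0.00287946  0.          0.          0.          0.        ]
top [[454.4300430755039, 0.0, 279.67320123536314], [0.0, 454.4300430755039, 214.76693529990519], [0.0, 0.0, 1.0]] [[0.208, -0.771, 0.602, -0.054], [-0.978, -0.168, 0.123, -0.021], [0.006, -0.615, -0.789, 0.907], [0.0, 0.0, 0.0, 1.0]] [-0.06246994  0.          0.          0.          0.        ]
wrist [[319.09636129261827, 0.0, 278.9725680202089], [0.0, 319.09636129261827, 205.43959784133193], [0.0, 0.0, 1.0]] [[0.368, -0.888, -0.277, 0.3], [-0.93, -0.352, -0.107, -0.553], [-0.003, 0.297, -0.955, 0.373], [0.0, 0.0, 0.0, 1.0]] [-0.07510591  0.          0.          0.          0.        ]
```

View pics/side0.png

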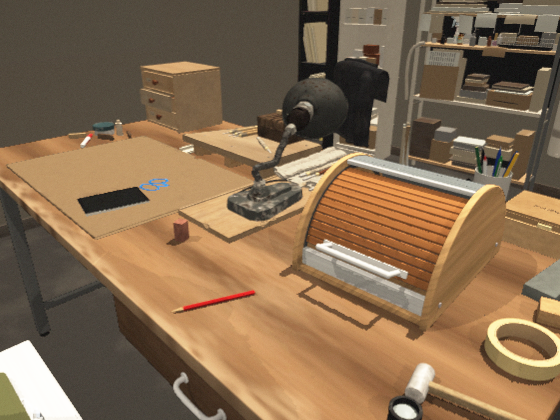

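View pics/top0.png

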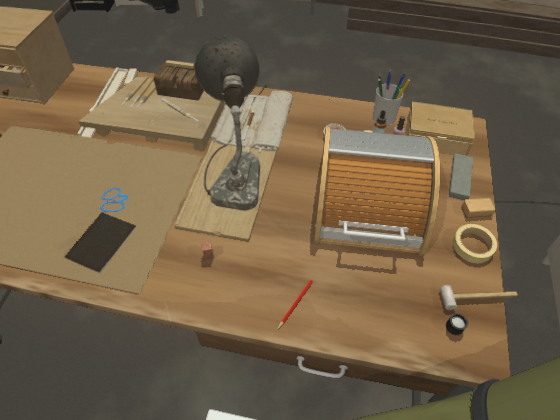

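Both views show the cabinet (side ≈(400,235), top ≈(378,190)) with the handle near the sill. The red stone is at side (181,230) and top (207,254), with a lamp between them. I'll enlarge these for measuring.

```bash
cat > h.py <<'E'
import numpy as np, cv2
def load(n): return dict(np.load(f"pics/{n}.npz"))
def proj(c,P):
    T=np.linalg.inv(c["cam_to_world"]); P=np.atleast_2d(P)@T[:3,:3].T+T[:3,3]
    return cv2.projectPoints(P.reshape(-1,1,3),np.zeros(3),np.zeros(3),c["K"],c["dist"])[0].reshape(-1,2)
def deproj(c,uv,z=None,plane=None):
    uv=np.array(uv,float).reshape(-1,1,2); n=cv2.undistortPoints(uv,c["K"],c["dist"]).reshape(-1,2)
    r=np.c_[n,np.ones(len(n))]; M=c["cam_to_world"]
    if plane is not None:
        d=r@M[:3,:3].T; return M[:3,3]+d*((plane-M[2,3])/d[:,2])[:,None]
    if z is None: z=np.array([c["range_z"][int(round(v)),int(round(u))] for u,v in uv.reshape(-1,2)])
    return (r*np.asarray(z)[:,None])@M[:3,:3].T+M[:3,3]
def crop(n,x0,y0,x1,y1,k,out,c=None):
    c=c or load(n); im=c["color"][y0:y1,x0:x1]; cv2.imwrite("pics/"+out,cv2.resize(im,None,fx=k,fy=k,interpolation=cv2.INTER_CUBIC))
E
python3 - <<'E'
from h import *
crop("side0",285,145,515,325,3,"s_cab.png"); crop("top0",305,120,450,265,4,"t_cab.png")
a=cv2.resize(load("side0")["color"][205:255,150:210],None,fx=6,fy=6,interpolation=2);b=cv2.resize(load("top0")["color"][230:280,180:240],None,fx=6,fy=6,interpolation=2)
cv2.imwrite("pics/red.png",np.hstack([a,b]))
for n in("side0","top0"):
    c=load(n); print((c["range_z"]>0).mean())
E
```

```text
0.9960204081632653
0.9961054421768708
```

View pics/s_cab.png

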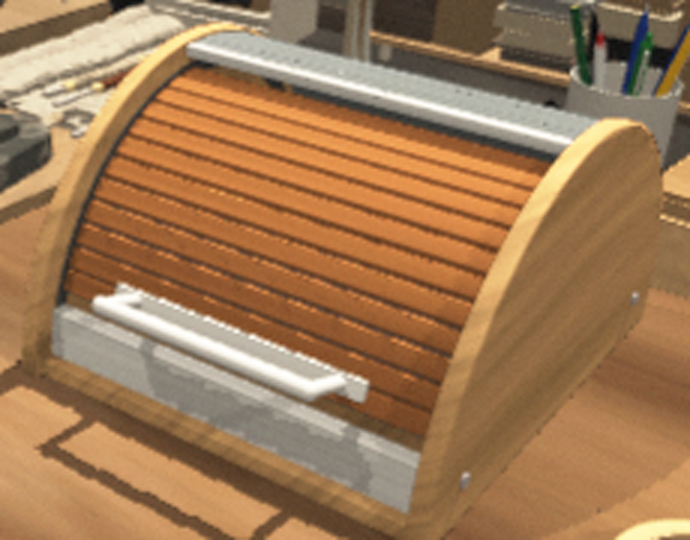

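View pics/t_cab.png

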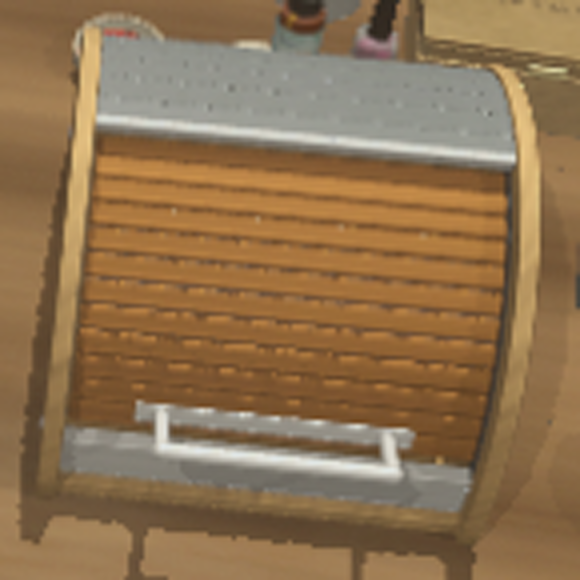

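View pics/red.png

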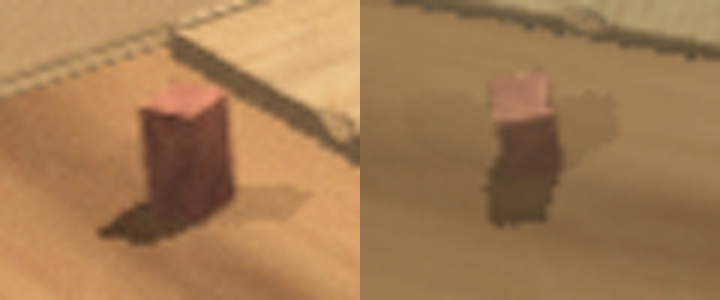

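```bash
cat >> h.py <<'E'
def Rz(a): return np.array([[np.cos(a),-np.sin(a),0],[np.sin(a),np.cos(a),0],[0,0,1]])
E
python3 - <<'E'
from h import *
from scipy.optimize import least_squares
S,T=load("side0"),load("top0")
def hand(th,y): e=.262+th; return [-.182*np.cos(e),y,.02+.182*np.sin(e)]
def pts(th): return np.array([[-.161,.132,0],[-.161,-.132,0],hand(th,.065),hand(th,-.065),[-.016,.12,.177],[-.016,-.12,.177]])
so=np.array([(24,375),(430,540),(97,303),(315,393),(190,48),(560,150)])/3+[285,145]
to=np.array([(40,492),(465,540),(158,448),(400,470),(97,125),(517,162)])/4+[305,120]
def res(p,raw=False):
    P=pts(p[3])@Rz(p[2]).T+[p[0],p[1],0]
    return np.r_[proj(S,P)-so,proj(T,P)-to].ravel()
r=least_squares(res,[.6,-.25,0,.1],loss='soft_l1'); print(r.x, np.round(r.fun.reshape(-1,2),1).tolist())
# red
ro=np.array([(140,107),(183,82),(228,97),(185,118)])/6+[150,205]; rt=np.array([(130,77),(187,70),(193,118),(138,124)])/6+[180,230]
a=deproj(S,ro,plane=.042);b=deproj(T,rt,plane=.042)
print(np.round(a,4).tolist(),a.mean(0));print(np.round(b,4).tolist(),b.mean(0))
for q in(a,b):
  for i in range(4): d=q[(i+1)%4]-q[i]; print(round(np.degrees(np.arctan2(d[1],d[0])),1),round(np.linalg.norm(d)*1e3,1),end=' ')
  print()
# table check depth
print(deproj(S,[(200,300),(330,330),(181,231)]),deproj(T,[(150,290),(260,270)]))
# depth cloud check for cabinet: handle-ish & hood
for n,c in(("S",S),("T",T)):
    vv,uu=np.mgrid[130:330,300:510]; uv=np.c_[uu.ravel(),vv.ravel()]
    W=deproj(c,uv); L=(W-[r.x[0],r.x[1],0])@Rz(r.x[2])
    m=(abs(L[:,1])<.10)&(L[:,2]>.06)&(L[:,0]<-.04)&(L[:,0]>-.16)
    R=np.hypot(L[m,0],L[m,2]-.02); print(n,np.percentile(R,[5,25,50,75,95]))
    k=m.copy();k[m]=(R>.170)&(R<.195); print("handle elev",np.median(np.arctan2(L[k,2]-.02,-L[k,0])), k.sum(), L[k,1].min(),L[k,1].max(), np.median(R[R>.170]))
    # sill face
    m=(abs(L[:,1])<.10)&(L[:,2]>.018)&(L[:,2]<.036)&(abs(L[:,0]+.147)<.012)
    print("sill",np.median(L[m,0]),m.sum(), np.polyfit(L[m,1],L[m,0],1))
    m=(abs(L[:,0])<.1)&(L[:,2]>.03)&(L[:,2]<.1)&(abs(abs(L[:,1])-.132)<.008); print("panel y",np.median(L[m,1]),m.sum(), np.polyfit(L[m,0],L[m,1],1))
E
```

```text
[ 0.73825745 -0.09440866  0.08790332  0.06817144] [[-0.2, -0.5], [-0.1, 7.8], [2.7, 0.3], [-0.1, -1.1], [0.1, -0.8], [5.8, -1.6], [-1.7, 2.0], [2.3, 1.3], [0.3, 0.4], [-2.1, 0.7], [-1.1, -1.0], [-0.9, -0.4]]
[[0.4673, 0.2651, 0.042], [0.4883, 0.2714, 0.042], [0.493, 0.251, 0.042], [0.4739, 0.2477, 0.042]] [0.48062691 0.25880207 0.042     ]
[[0.4887, 0.2734, 0.042], [0.4965, 0.2529, 0.042], [0.4758, 0.2441, 0.042], [0.4688, 0.2637, 0.042]] [0.48246727 0.25850688 0.042     ]
16.8 21.9 -76.8 20.9 -170.1 19.5 110.5 18.6 
-69.1 21.9 -157.0 22.5 109.9 20.9 25.8 22.2 
[[ 0.38859116  0.0637362  -0.00058099]
 [ 0.48869982 -0.13370863 -0.00132014]
 [ 0.47596716  0.25315264  0.02482388]] [[3.66894175e-01 3.61719638e-01 4.48362246e-04]
 [4.70312619e-01 1.31800536e-01 1.34901961e-03]]
S [0.14029131 0.14273268 0.14368929 0.14462077 0.14625113]
  return _methods._mean(a, axis=axis, dtype=dtype,
  ret = ret.dtype.type(ret / rcount)
Traceback (most recent call last):
ValueError: zero-size array to reduction operation minimum which has no identity
```

```bash
python3 - <<'E'
from h import *
S,T=load("side0"),load("top0")
p=[.7383,-.0944,.0879]
from scipy.optimize import least_squares
LL=[]
for n,c in(("S",S),("T",T)):
    vv,uu=np.mgrid[130:330,300:510]; uv=np.c_[uu.ravel(),vv.ravel()]
    W=deproj(c,uv); L=(W-[p[0],p[1],0])@Rz(p[2])
    m=(abs(L[:,1])<.10)&(L[:,2]>.04)&(L[:,0]<-.02)&(L[:,0]>-.2)
    R=np.hypot(L[m,0],L[m,2]-.02)
    k=m.copy();k[m]=(R>.165)&(R<.195); print(n,"handle elev",np.median(np.arctan2(L[k,2]-.02,-L[k,0])), k.sum(), L[k,1].min(),L[k,1].max(), np.median(R[R>.170]))
    m=(abs(L[:,1])<.10)&(L[:,2]>.018)&(L[:,2]<.036)&(abs(L[:,0]+.147)<.012)
    print("sill",np.median(L[m,0]),m.sum(), np.polyfit(L[m,1],L[m,0],1))
    m=(abs(L[:,0])<.1)&(L[:,2]>.03)&(L[:,2]<.1)&(abs(abs(L[:,1])-.132)<.008)
    if m.sum()>10: print("panel y",np.median(L[m,1]),m.sum(), np.polyfit(L[m,0],L[m,1],1))
    m=(abs(L[:,1])<.11)&(L[:,0]>-.01)&(L[:,2]>.1); print("hoodR",np.median(np.hypot(L[m,0],L[m,2]-.02)))
E
```

```text
S handle elev 0.32539200032408183 536 -0.06581826348005367 0.07307926792283502 0.18595131552690028
sill -0.1472791371604453 977 [ 0.00377376 -0.14727232]
panel y -0.12826055756546856 1305 [-0.0038454  -0.12827486]
hoodR 0.1572103099201196
T handle elev 0.34381986744638365 301 -0.06953338569413153 0.06940872463101247 0.18468984873223132
sill -0.14609243315972767 358 [ 0.00631847 -0.14605509]
panel y 0.13170110532173307 14 [-0.00545337  0.13169437]
hoodR 0.15801207214712779
```

```bash
cat >> h.py <<'E'
from scipy.spatial.transform import Rotation as Ro
C=np.array([.738,-.0925,0]); YAW=.0835
def cab(P): return np.asarray(P)@Rz(YAW).T+C
def Rhandle(phi):  # deg elevation; tool x=+ycab
    a=np.radians(phi); z=np.array([np.cos(a),0,-np.sin(a)]); x=np.array([0,1,0]); return Rz(YAW)@np.c_[x,np.cross(z,x),z]
def Rplace(lean,yaw=None): # tool y=+ycab, wrist to front
    a=np.radians(lean); z=np.array([np.sin(a),0,-np.cos(a)]); y=np.array([0,1,0]); return Rz(YAW if yaw is None else yaw)@np.c_[np.cross(y,z),y,z]
def handle(th): e=.262+th; return cab([-.182*np.cos(e),0,.02+.182*np.sin(e)])
def go(R,grasp,n=10,off=.0539,s=None):
    """print per-row command: bring grasp point to world pos with R"""
    if s is None:
        from bench import ctrl; s=ctrl.state()
    R0=np.array(s["ee_rot"]);p0=np.array(s["tool_pos"]); p1=np.asarray(grasp)-R[:,2]*off
    D=R0.T@R; w=Ro.from_matrix(D).as_rotvec(); d=R0.T@(p1-p0)
    E=Ro.from_rotvec(w/n).as_matrix(); A=sum(np.linalg.matrix_power(E,i) for i in range(n))
    v=np.linalg.solve(A,d)
    print("rows",n,"rot/row",np.round(w/n,4).tolist(),"(%.1f deg)"%np.degrees(np.linalg.norm(w)/n),"shift/row mm",np.round(v*1e3,2).tolist(),"|%.1f|"%(np.linalg.norm(v)*1e3))
def st():
    from bench import ctrl; s=ctrl.state()
    R=np.array(s["ee_rot"]);p=np.array(s["tool_pos"]);g=p+R[:,2]*.0539
    print("t",round(s["time"],2),"grasp",np.round(g,4),"cab",np.round((g-C)@Rz(YAW),4),"F",np.round(s["contact_force"],1),"w",round(float(s["gripper_width"])*85.4,1),"z",np.round(R[:,2],3),"q",np.round(s["q"],2))
    return s
E
python3 - <<'E'
from h import *
st()
h=handle(.07);print(h)
R=Rhandle(50); go(R,h-R[:,2]*.1+[0,0,.06],14)
E
```

```text
t 0.15 grasp [ 0.2298 -0.5807  0.2494] cab [-0.5472 -0.4441  0.2494] F [-0.2  0.4 -0.3] w 85.4 z [-0.001  0.001 -1.   ] q [ 1.23  0.69 -0.19  1.57  0.16  0.9  -0.22]
[ 0.56653807 -0.10685044  0.07932007]
rows 14 rot/row [-0.0429, 0.0317, -0.0873] (5.9 deg) shift/row mm [38.87, -6.96, 4.44] |39.7|
```

Request:
{"name": "jog_arm", "arguments": {
  "commands": "-0.043 0.032 -0.087 39 -7 4.4 30;-0.043 0.032 -0.087 39 -7 4.4 30;-0.043 0.032 -0.087 39 -7 4.4 30;-0.043 0.032 -0.087 39 -7 4.4 30;-0.043 0.032 -0.087 39 -7 4.4 30;-0.043 0.032 -0.087 39 -7 4.4 30;-0.043 0.032 -0.087 39 -7 4.4 30;-0.043 0.032 -0.087 39 -7 4.4 30;-0.043 0.032 -0.087 39 -7 4.4 30;-0.043 0.032 -0.087 39 -7 4.4 30"
}}

```text
time: 0.98
tool_pos: [0.4443, -0.332, 0.2801]
ee_rot: [[0.391, 0.815, 0.427], [0.916, -0.391, -0.093], [0.091, 0.428, -0.899]]
contact_force: [-0.1, -1.9, -0.7]
gripper_width: 0.352
```

```bash
python3 - <<'E'
from h import *
st()
h=handle(.07)
R=Rhandle(45); go(R,h-R[:,2]*.1+[0,0,.0],10)
E
```

```text
t 0.98 grasp [ 0.4673 -0.3371  0.2317] cab [-0.2901 -0.2211  0.2317] F [-0.1 -1.9 -0.7] w 30.1 z [ 0.427 -0.093 -0.899] q [ 0.91  0.58 -0.41  2.11  0.68  0.08 -0.48]
rows 10 rot/row [-0.0312, 0.0209, -0.0451] (3.4 deg) shift/row mm [20.95, -8.17, 7.27] |23.6|
```

```bash
python3 - <<'E'
from h import *
h=handle(.07)
R=Rhandle(63); go(R,h-R[:,2]*.07+[0,0,.0],10)
E
```

```text
rows 10 rot/row [-0.0004, 0.0135, -0.0477] (2.8 deg) shift/row mm [22.62, -2.33, 10.25] |24.9|
```

Request:
{"name": "jog_arm", "arguments": {
  "commands": "0 0.0135 -0.048 22.6 -2.3 10 30;0 0.0135 -0.048 22.6 -2.3 10 30;0 0.0135 -0.048 22.6 -2.3 10 30;0 0.0135 -0.048 22.6 -2.3 10 30;0 0.0135 -0.048 22.6 -2.3 10 30;0 0.0135 -0.048 22.6 -2.3 10 30;0 0.0135 -0.048 22.6 -2.3 10 30;0 0.0135 -0.048 22.6 -2.3 10 30;0 0.0135 -0.048 22.6 -2.3 10 30;0 0.0135 -0.048 22.6 -2.3 10 30"
}}

```text
time: 1.82
tool_pos: [0.5002, -0.1704, 0.2151]
ee_rot: [[0.035, 0.9, 0.434], [0.999, -0.04, 0.003], [0.02, 0.433, -0.901]]
contact_force: [0.0, -1.0, -1.3]
gripper_width: 0.355
```

```bash
python3 - <<'E'
from h import *
st()
h=handle(.07)
R=Rhandle(63); go(R,h-R[:,2]*.06,10); go(R,h,10)
from bench import ctrl
c=ctrl.camera("wrist"); cv2.imwrite("pics/w1.png",c["color"])
c=ctrl.camera("side"); cv2.imwrite("pics/s1.png",c["color"])
E
```

```text
t 1.82 grasp [ 0.5236 -0.1703  0.1665] cab [-0.2202 -0.0596  0.1665] F [ 0.  -1.  -1.3] w 30.3 z [ 0.434  0.003 -0.901] q [ 0.79  0.77 -0.78  2.24  1.99  0.43 -1.69]
rows 10 rot/row [-0.0022, 0.0035, -0.0115] (0.7 deg) shift/row mm [5.86, -0.12, 3.84] |7.0|
rows 10 rot/row [-0.0022, 0.0035, -0.0115] (0.7 deg) shift/row mm [5.98, -0.05, 9.84] |11.5|
```

View pics/w1.png

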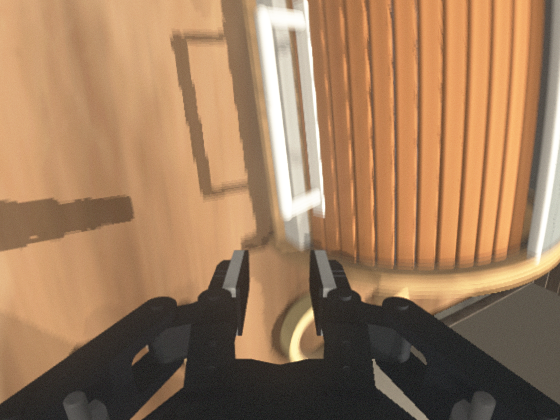

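View pics/s1.png

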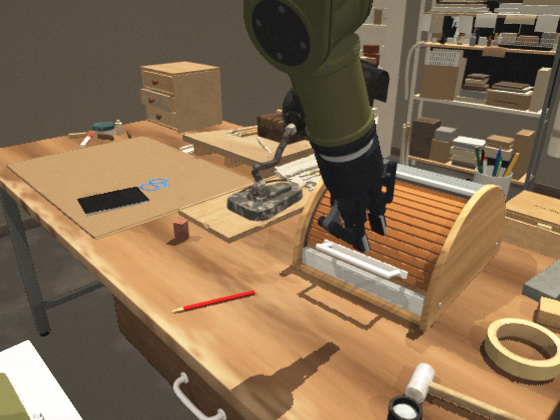

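Request:
{"name": "jog_arm", "arguments": {
  "commands": "0 0 0.12 0 0 0 30;0 0 0.12 0 0 0 30;0 0 0.12 0 0 0 30;0 0 0.12 0 0 0 30;0 0 0.12 0 0 0 30;0 0 0.12 0 0 0 30;0 0 0.12 0 0 0 30;0 0 0.12 0 0 0 30;0 0 0.12 0 0 0 30;0 0 0.12 0 0 0 30"
}}

```text
time: 2.75
tool_pos: [0.4977, -0.1755, 0.2125]
ee_rot: [[0.869, 0.258, 0.422], [0.288, -0.958, -0.008], [0.402, 0.128, -0.906]]
contact_force: [0.2, 0.4, -1.5]
gripper_width: 0.349
```

Request:
{"name": "jog_arm", "arguments": {
  "commands": "0 0 0.12 0 0 0 30;0 0 0.12 0 0 0 30;0 0 0.12 0 0 0 30;0 0 0.12 0 0 0 30;0 0 0.12 0 0 0 30;0 0 0.12 0 0 0 30;0 0 0.12 0 0 0 30;0 0 0.12 0 0 0 30;0 0 0.12 0 0 0 30;0 0 0.12 0 0 0 30"
}}

```text
time: 3.58
tool_pos: [0.5016, -0.1971, 0.181]
ee_rot: [[0.865, -0.432, 0.257], [-0.465, -0.882, 0.081], [0.191, -0.19, -0.963]]
contact_force: [-1.4, 1.0, -1.1]
gripper_width: 0.348
```

```bash
sed -i 's/x=np.array(\[0,1,0\]); return Rz(YAW)@np.c_\[x/x=np.array([0,-1,0]); return Rz(YAW)@np.c_[x/' h.py; python3 - <<'E'
from h import *
st()
h=handle(.07)
R=Rhandle(63); go(R,h-R[:,2]*.06,10)
E
```

```text
t 3.58 grasp [ 0.5155 -0.1927  0.1291] cab [-0.2301 -0.0813  0.1291] F [-1.4  1.  -1.1] w 29.7 z [ 0.257  0.081 -0.963] q [ 0.67  0.78 -0.48  2.08  0.96  0.2  -2.63]
rows 10 rot/row [0.0157, 0.0157, 0.0995] (5.8 deg) shift/row mm [-6.42, -6.28, 1.33] |9.1|
```

```bash
sed -i 's/x=np.array(\[0,-1,0\])/x=np.array([0,1,0])/' h.py; python3 - <<'E'
from h import *
h=handle(.07)
R=Rhandle(63); go(R,h-R[:,2]*.07,18)
E
```

```text
rows 18 rot/row [-0.0102, 0.0102, -0.1185] (6.8 deg) shift/row mm [3.54, -4.65, -0.42] |5.9|
```

Request:
{"name": "jog_arm", "arguments": {
  "commands": "-0.01 0.01 -0.118 3.5 -4.6 -2 30;-0.01 0.01 -0.118 3.5 -4.6 -2 30;-0.01 0.01 -0.118 3.5 -4.6 -2 30;-0.01 0.01 -0.118 3.5 -4.6 -2 30;-0.01 0.01 -0.118 3.5 -4.6 -2 30;-0.01 0.01 -0.118 3.5 -4.6 -2 30;-0.01 0.01 -0.118 3.5 -4.6 -2 30;-0.01 0.01 -0.118 3.5 -4.6 -2 30;-0.01 0.01 -0.118 3.5 -4.6 -2 30;-0.01 0.01 -0.118 3.5 -4.6 -2 30"
}}

```text
time: 4.42
tool_pos: [0.5266, -0.1628, 0.2142]
ee_rot: [[0.704, 0.609, 0.365], [0.663, -0.748, -0.028], [0.257, 0.261, -0.931]]
contact_force: [-0.0, -1.7, 0.3]
gripper_width: 0.357
```

```bash
python3 - <<'E'
from h import *
st()
h=handle(.07)
R=Rhandle(63); go(R,h-R[:,2]*.06,10)
E
```

```text
t 4.42 grasp [ 0.5463 -0.1643  0.1641] cab [-0.197  -0.0556  0.1641] F [-0.  -1.7  0.3] w 30.5 z [ 0.365 -0.028 -0.931] q [ 0.53  0.71 -0.46  2.15  1.74  0.24 -2.33]
rows 10 rot/row [-0.0067, 0.01, -0.092] (5.3 deg) shift/row mm [3.83, -4.53, 2.5] |6.4|
```

Request:
{"name": "jog_arm", "arguments": {
  "commands": "-0.007 0.01 -0.1 3.8 -4.5 1.5 30;-0.007 0.01 -0.1 3.8 -4.5 1.5 30;-0.007 0.01 -0.1 3.8 -4.5 1.5 30;-0.007 0.01 -0.1 3.8 -4.5 1.5 30;-0.007 0.01 -0.1 3.8 -4.5 1.5 30;-0.007 0.01 -0.1 3.8 -4.5 1.5 30;-0.007 0.01 -0.1 3.8 -4.5 1.5 30;-0.007 0.01 -0.1 3.8 -4.5 1.5 30;-0.007 0.01 -0.1 3.8 -4.5 1.5 30;-0.007 0.01 -0.1 3.8 -4.5 1.5 30"
}}

```text
time: 5.25
tool_pos: [0.5102, -0.1191, 0.1914]
ee_rot: [[-0.188, 0.867, 0.462], [0.98, 0.195, 0.032], [-0.063, 0.459, -0.886]]
contact_force: [0.0, -0.2, 0.2]
gripper_width: 0.353
```

```bash
python3 - <<'E'
from h import *
st()
h=handle(.07)
R=Rhandle(63); go(R,h-R[:,2]*.06,10);go(R,h,10)
E
```

```text
t 5.25 grasp [ 0.5351 -0.1174  0.1436] cab [-0.2043 -0.0078  0.1436] F [ 0.  -0.2  0.2] w 30.1 z [ 0.462  0.032 -0.886] q [ 0.58  0.78 -0.6   2.3   2.43  0.44 -1.98]
rows 10 rot/row [0.0009, 0.0008, 0.0123] (0.7 deg) shift/row mm [0.75, 0.05, 1.19] |1.4|
rows 10 rot/row [0.0009, 0.0008, 0.0123] (0.7 deg) shift/row mm [0.78, 0.02, 7.19] |7.2|
```

Request:
{"name": "jog_arm", "arguments": {
  "commands": "0.001 0.001 0.012 0.8 0 7.2 30;0.001 0.001 0.012 0.8 0 7.2 30;0.001 0.001 0.012 0.8 0 7.2 30;0.001 0.001 0.012 0.8 0 7.2 30;0.001 0.001 0.012 0.8 0 7.2 30;0.001 0.001 0.012 0.8 0 7.2 30;0.001 0.001 0.012 0.8 0 7.2 30;0.001 0.001 0.012 0.8 0 7.2 30;0.001 0.001 0.012 0.8 0 7.2 30;0.001 0.001 0.012 0.8 0 7.2 30"
}}

```text
time: 6.08
tool_pos: [0.5459, -0.1115, 0.1206]
ee_rot: [[-0.063, 0.891, 0.45], [0.998, 0.053, 0.034], [0.007, 0.452, -0.892]]
contact_force: [-0.4, -0.3, 0.3]
gripper_width: 0.353
```

```bash
python3 - <<'E'
from h import *
st()
h=handle(.07)
R=Rhandle(63); go(R,h,10)
from bench import ctrl
c=ctrl.camera("wrist"); cv2.imwrite("pics/w2.png",c["color"])
c=ctrl.camera("side"); crop("",300,150,480,300,4,"s2.png",c)
E
```

```text
t 6.08 grasp [ 0.5702 -0.1096  0.0725] cab [-0.1686 -0.0031  0.0725] F [-0.4 -0.3  0.3] w 30.1 z [ 0.45   0.034 -0.892] q [ 0.55  0.97 -0.63  2.22  2.42  0.54 -2.07]
rows 10 rot/row [-0.0003, 0.0004, -0.0022] (0.1 deg) shift/row mm [0.29, -0.01, -0.76] |0.8|
```

View pics/w2.png

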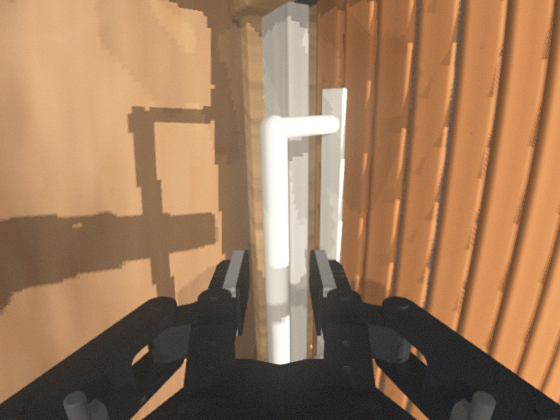

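View pics/s2.png

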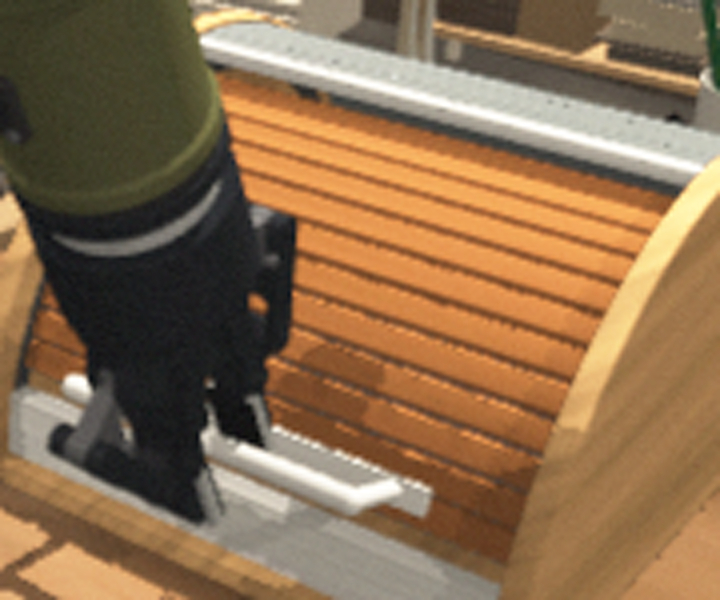

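Request:
{"name": "jog_arm", "arguments": {
  "commands": "0 0 0 0 0 0 14;0 0 0 0 0 0 14;0 0 0 0 0 0 14;0 0 0 0 0 0 14;0 0 0 0 0 0 14;0 0 0 0 0 0 14;0 0 0 0 0 -1 14;0 0 0 0 0 -1 14;0 0 0 0 0 -1 14;0 0 0 0 0 -1 14",
  "grip_force": 20
}}

```text
time: 7.02
tool_pos: [0.5435, -0.1117, 0.1254]
ee_rot: [[-0.064, 0.89, 0.451], [0.998, 0.054, 0.034], [0.006, 0.452, -0.892]]
contact_force: [0.2, -0.5, -0.4]
gripper_width: 0.16
```

```bash
python3 - <<'E'
from h import *
st()
for th,ph in((.17,62),(.3,61),(.42,60),(.55,60),(.7,60),(.85,60),(1.02,60)):
    print(th,end=' ');go(Rhandle(ph),handle(th),10)
E
```

```text
t 7.02 grasp [ 0.5678 -0.1099  0.0773] cab [-0.1711 -0.0031  0.0773] F [ 0.2 -0.5 -0.4] w 13.7 z [ 0.451  0.034 -0.892] q [ 0.55  0.95 -0.63  2.22  2.42  0.54 -2.07]
0.17 rows 10 rot/row [-0.002, 0.0004, -0.002] (0.2 deg) shift/row mm [0.3, 1.27, -1.41] |1.9|
0.3 rows 10 rot/row [-0.0037, 0.0004, -0.002] (0.2 deg) shift/row mm [0.32, 3.16, -2.71] |4.2|
0.42 rows 10 rot/row [-0.0055, 0.0004, -0.002] (0.3 deg) shift/row mm [0.34, 5.04, -3.64] |6.2|
0.55 rows 10 rot/row [-0.0055, 0.0004, -0.002] (0.3 deg) shift/row mm [0.37, 7.28, -4.41] |8.5|
0.7 rows 10 rot/row [-0.0055, 0.0004, -0.002] (0.3 deg) shift/row mm [0.39, 9.96, -4.93] |11.1|
0.85 rows 10 rot/row [-0.0055, 0.0004, -0.002] (0.3 deg) shift/row mm [0.42, 12.68, -5.04] |13.7|
1.02 rows 10 rot/row [-0.0055, 0.0004, -0.002] (0.3 deg) shift/row mm [0.46, 15.75, -4.67] |16.4|
```

Request:
{"name": "jog_arm", "arguments": {
  "commands": "-0.004 0 -0.002 0.3 4.2 -4.7 14;-0.004 0 -0.002 0.3 4.2 -4.7 14;-0.004 0 -0.002 0.3 4.2 -4.7 14;-0.004 0 -0.002 0.3 4.7 -3.3 14;-0.004 0 -0.002 0.3 4.7 -3.3 14;-0.004 0 -0.002 0.3 4.7 -3.3 14;-0.004 0 -0.002 0.3 4.7 -3.3 14;-0.004 0 -0.002 0.3 6.3 -3.1 14;-0.004 0 -0.002 0.3 6.3 -3.1 14;-0.004 0 -0.002 0.3 6.3 -3.1 14"
}}

```text
time: 7.85
tool_pos: [0.5653, -0.1088, 0.1832]
ee_rot: [[-0.079, 0.876, 0.475], [0.997, 0.071, 0.035], [-0.003, 0.477, -0.879]]
contact_force: [-3.5, -1.7, -2.7]
gripper_width: 0.169
```

```bash
python3 - <<'E'
from h import *
s=st()
R=np.array(s["ee_rot"]);g=(np.array(s["tool_pos"])+R[:,2]*.0539-C)@Rz(YAW); print(np.hypot(g[0],g[2]-.02),np.arctan2(g[2]-.02,-g[0])-.262)
for th,ph in((.42,60),(.55,60),(.7,60),(.85,60),(1.02,60)):
    print(th,end=' ');go(Rhandle(ph),handle(th),10)
from bench import ctrl
c=ctrl.camera("side"); crop("",290,120,500,300,3.5,"s3.png",c)
E
```

```text
t 7.85 grasp [ 0.5909 -0.1069  0.1358] cab [-0.1478 -0.0021  0.1358] F [-3.5 -1.7 -2.7] w 14.4 z [ 0.475  0.035 -0.879] q [ 0.51  0.82 -0.57  2.17  2.33  0.39 -2.02]
0.18774119776759546 0.40261121710530534
0.42 rows 10 rot/row [-0.0027, 0.0005, -0.0002] (0.2 deg) shift/row mm [0.18, 0.37, 0.41] |0.6|
0.55 rows 10 rot/row [-0.0027, 0.0005, -0.0002] (0.2 deg) shift/row mm [0.18, 2.62, -0.32] |2.6|
0.7 rows 10 rot/row [-0.0027, 0.0005, -0.0002] (0.2 deg) shift/row mm [0.19, 5.3, -0.8] |5.4|
0.85 rows 10 rot/row [-0.0027, 0.0005, -0.0002] (0.2 deg) shift/row mm [0.19, 8.03, -0.87] |8.1|
1.02 rows 10 rot/row [-0.0027, 0.0005, -0.0002] (0.2 deg) shift/row mm [0.19, 11.09, -0.45] |11.1|
```

View pics/s3.png

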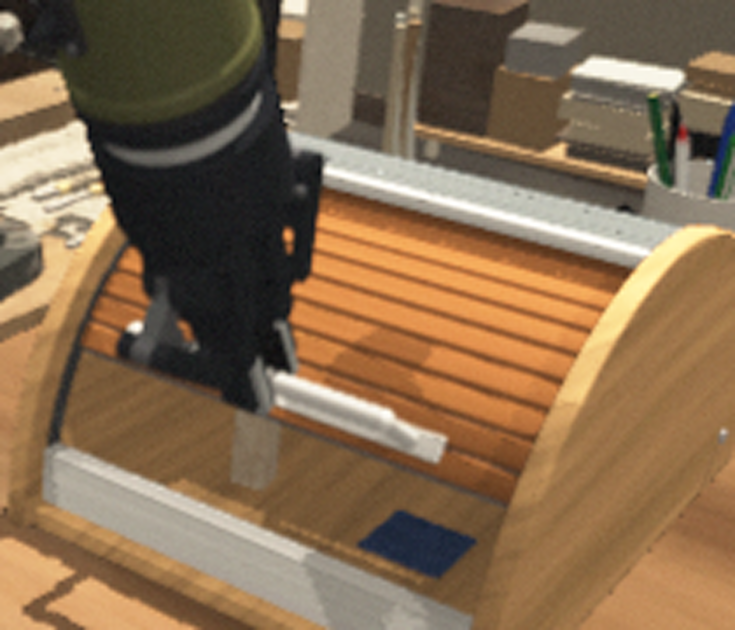

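Request:
{"name": "jog_arm", "arguments": {
  "commands": "-0.003 0 0 0.2 8 0 14;-0.003 0 0 0.2 8 -0.5 14;-0.003 0 0 0.2 8 -1 14;-0.003 0 0 0.2 8 -1 14;-0.003 0 0 0.2 8 -1 14;-0.003 0 0 0.2 8 -1 14;-0.003 0 0 0.2 8 -0.5 14;-0.003 0 0 0.2 8 0 14;-0.003 0 0 0.2 8 0.3 14;-0.003 0 0 0.2 8 0.6 14"
}}

```text
time: 8.73
tool_pos: [0.6344, -0.0988, 0.2316]
ee_rot: [[-0.086, 0.86, 0.504], [0.996, 0.076, 0.04], [-0.003, 0.505, -0.863]]
contact_force: [-1.9, -2.7, -2.0]
gripper_width: 0.164
```

```bash
cat >> h.py <<'E'
def hs(s):
    R=np.array(s["ee_rot"]);g=(np.array(s["tool_pos"])+R[:,2]*.0539-C)@Rz(YAW); print("rad",np.hypot(g[0],g[2]-.02),"th",np.arctan2(g[2]-.02,-g[0])-.262)
E
python3 - <<'E'
from h import *
hs(st())
for th,ph in((.9,60),(1.0,60),(1.02,60)):
    print(th,end=' ');go(Rhandle(ph),handle(th),10)
E
```

```text
t 8.73 grasp [ 0.6615 -0.0966  0.185 ] cab [-0.0766  0.0023  0.185 ] F [-1.9 -2.7 -2. ] w 14.0 z [ 0.504  0.04  -0.863] q [ 0.33  0.73 -0.34  1.99  2.16  0.14 -1.91]
rad 0.1819330581367193 th 0.8744322521094097
0.9 rows 10 rot/row [0.0006, 0.0002, 0.0004] (0.0 deg) shift/row mm [-0.24, 0.49, 0.04] |0.6|
1.0 rows 10 rot/row [0.0006, 0.0002, 0.0004] (0.0 deg) shift/row mm [-0.24, 2.29, 0.35] |2.3|
1.02 rows 10 rot/row [0.0006, 0.0002, 0.0004] (0.0 deg) shift/row mm [-0.24, 2.64, 0.43] |2.7|
```

Request:
{"name": "jog_arm", "arguments": {
  "commands": "0 0 0 -0.2 4 0.5 14;0 0 0 -0.2 4 0.5 14;0 0 0 -0.2 4 0.5 14;0 0 0 -0.2 4 0.5 14;0 0 0 -0.2 3 0.5 14;0 0 0 -0.2 3 0.5 14;0 0 0 -0.2 3 0.5 14;0 0 0 0 3 0 14;0 0 0 0 3 0 14;0 0 0 0 3 0 14"
}}

```text
time: 9.57
tool_pos: [0.6589, -0.0964, 0.2413]
ee_rot: [[-0.09, 0.867, 0.489], [0.996, 0.082, 0.038], [-0.007, 0.491, -0.871]]
contact_force: [-6.8, -1.6, 0.2]
gripper_width: 0.163
```

```bash
python3 - <<'E'
from h import *
hs(st())
E
```

```text
t 9.57 grasp [ 0.6853 -0.0943  0.1944] cab [-0.0527  0.0026  0.1944] F [-6.8 -1.6  0.2] w 13.9 z [ 0.489  0.038 -0.871] q [ 0.27  0.73 -0.27  1.9   1.36  0.08 -1.13]
rad 0.1821573780872669 th 1.015436004119444
```

Request:
{"name": "jog_arm", "arguments": {
  "commands": "0 0 0 0 5 0 14;0 0 0 0 5 0 14;0 0 0 0 6 0 14;0 0 0 0 6 0 14;0 0 0 0 6 0 14;0 0 0 0 6 0 14;0 0 0 0 -1 0 14;0 0 0 0 -1 0 20;0 0 0 0 0 0 30;0 0 0 0 0 0 30"
}}

```text
time: 10.4
tool_pos: [0.6623, -0.0945, 0.2411]
ee_rot: [[-0.087, 0.895, 0.437], [0.996, 0.084, 0.027], [-0.013, 0.438, -0.899]]
contact_force: [0.3, 0.7, 0.2]
gripper_width: 0.351
```

```bash
python3 - <<'E'
from h import *
hs(st())
R=Rhandle(63)
from bench import ctrl
c=ctrl.camera("top"); crop("",300,100,460,260,4,"t4.png",c)
E
```

```text
t 10.4 grasp [ 0.6858 -0.093   0.1927] cab [-0.052   0.0038  0.1927] F [0.3 0.7 0.2] w 29.9 z [ 0.437  0.027 -0.899] q [ 0.4   0.77 -0.51  1.84  1.15  0.3  -0.88]
rad 0.1803425087811241 th 1.016113597294533
```

View pics/t4.png

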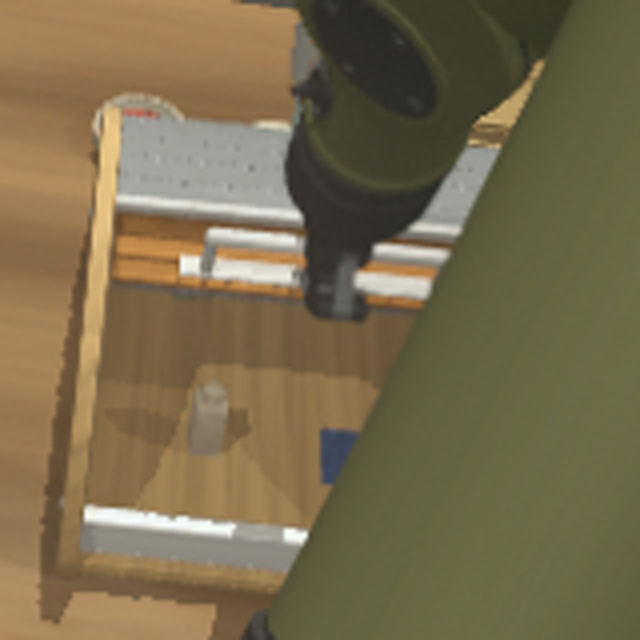

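Request:
{"name": "jog_arm", "arguments": {
  "commands": "0 0 0 0 0 -8 30;0 0 0 0 0 -12 30;0 0 0 0 0 -12 30;0 0 0 0 0 -12 30;0 0 0 0 0 -12 30;0 0 0 0 0 -12 30;0 0 0 0 0 -12 30;0 0 0 0 0 -12 30;0 0 0 0 0 -12 30;0 0 0 0 0 -12 30"
}}

```text
time: 11.28
tool_pos: [0.6117, -0.0953, 0.3559]
ee_rot: [[-0.092, 0.891, 0.445], [0.996, 0.089, 0.028], [-0.015, 0.446, -0.895]]
contact_force: [0.3, -0.1, -0.2]
gripper_width: 0.353
```

```bash
python3 - <<'E'
from h import *
st()
from bench import ctrl
for n in("side","top"):
    c=ctrl.camera(n); np.savez(f"pics/{n}5.npz",**c)
crop("side5",290,130,510,310,3.5,"s5.png"); crop("top5",300,100,460,260,4,"t5.png")
red=np.array([.4815,.2587,.027])
for lean in(25,30,35):
    R=Rplace(lean,np.radians(20)); print(lean);go(R,red-R[:,2]*.1,20)
E
```

```text
t 11.28 grasp [ 0.6357 -0.0938  0.3077] cab [-0.1021  0.0072  0.3077] F [ 0.3 -0.1 -0.2] w 30.1 z [ 0.445  0.028 -0.895] q [ 0.6   0.59 -0.78  1.87  0.88  0.49 -0.62]
25
rows 20 rot/row [-0.004, 0.0062, -0.0897] (5.2 deg) shift/row mm [22.81, 6.31, 5.66] |24.3|
30
rows 20 rot/row [-0.0079, 0.0031, -0.0893] (5.1 deg) shift/row mm [23.46, 5.49, 4.76] |24.6|
35
rows 20 rot/row [-0.0118, -0.0, -0.0889] (5.1 deg) shift/row mm [24.09, 4.67, 3.85] |24.8|
```

View pics/s5.png

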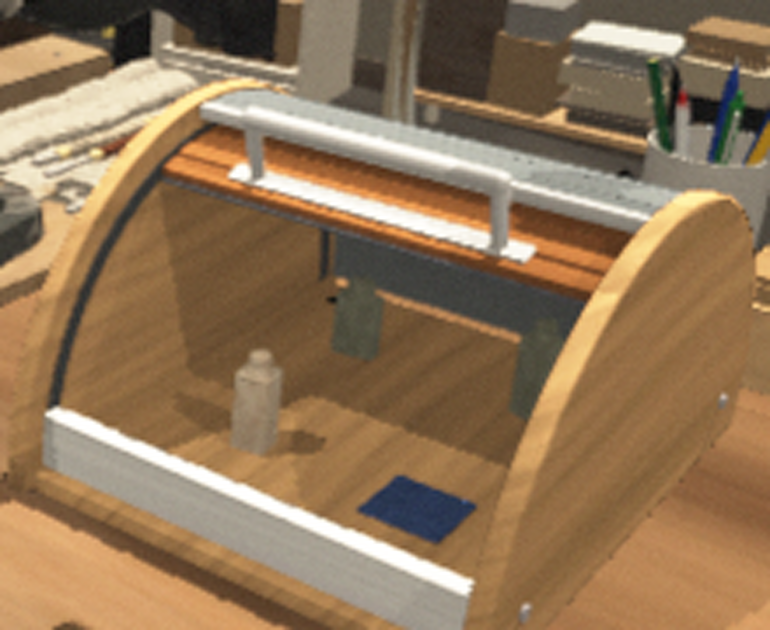

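View pics/t5.png

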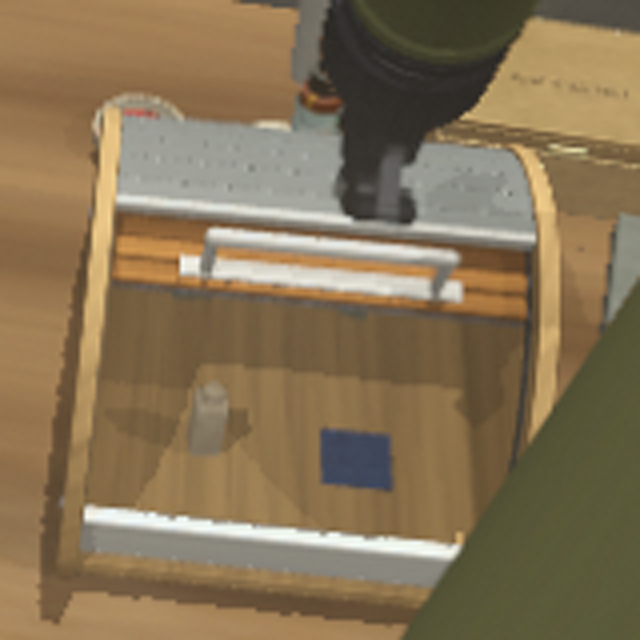

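The door is open: handle side ≈(380,150) in the crop, blue mat side (417,508) / top (356,459), cream stone standing on the left.

```bash
python3 - <<'E'
from h import *
S,T=load("side5"),load("top5")
a=deproj(S,np.array([(360,508),(402,475),(475,507),(435,543)])/3.5+[290,130],plane=.014)
b=deproj(T,np.array([(320,430),(390,434),(392,490),(322,482)])/4+[300,100],plane=.014)
for q in(a,b): print(q.mean(0),((q-C)@Rz(YAW)).mean(0))
print("nominal",cab([-.055,-.048,.014]))
# handle ends
hs_=np.array([(252,115),(500,183)])/3.5+[290,130]; ht=np.array([(213,235),(455,258)])/4+[300,100]
print(proj(S,cab(np.array([[-.182*np.cos(1.262),y,.02+.182*np.sin(1.262)] for y in(.065,-.065)])))-hs_, proj(T,cab(np.array([[-.182*np.cos(1.262),y,.02+.182*np.sin(1.262)] for y in(.065,-.065)])))-ht)
c=deproj(S,[np.array((262,352))/3.5+[290,130]],plane=.066);d=deproj(T,[np.array((210,388))/4+[300,100]],plane=.066);print("cream",(c-C)@Rz(YAW),(d-C)@Rz(YAW))
E
```

```text
[ 0.68574657 -0.14547965  0.014     ] [-0.05649004 -0.04843697  0.014     ]
[ 0.68717918 -0.14867347  0.014     ] [-0.05532879 -0.05173915  0.014     ]
nominal [ 0.68719497 -0.14491993  0.014     ]
[[ 0.00547557  0.50629156]
 [ 0.27826723 -0.5027055 ]] [[-1.50788716  0.57993664]
 [-2.89411817  0.58066682]]
cream [[-0.05238864  0.04939745  0.066     ]] [[-0.05427566  0.04666582  0.066     ]]
```

```bash
python3 - <<'E'
from h import *
S,T=load("side0"),load("top0")
print("side lamp",np.round(deproj(S,[(265,205),(300,195),(232,210),(263,175),(310,100),(290,100),(330,125)]),3).tolist())
print("top lamp",np.round(deproj(T,[(237,180),(240,140),(228,70),(235,100),(260,160),(215,195)]),3).tolist())
W=deproj(T,np.c_[np.mgrid[150:300,0:330][1].ravel(),np.mgrid[150:300,0:330][0].ravel()])
m=(W[:,2]>.06)&(W[:,1]>.05)&(W[:,1]<.4); print(W[m].min(0),W[m].max(0),m.sum())
W=deproj(S,np.c_[np.mgrid[60:240,130:300][1].ravel(),np.mgrid[60:240,130:300][0].ravel()])
m=(W[:,2]>.06)&(W[:,1]>.0)&(W[:,1]<.4)&(W[:,0]<1); print(W[m].min(0),W[m].max(0),m.sum())
E
```

```text
side lamp [[0.666, 0.209, 0.037], [0.782, 0.214, 0.025], [0.621, 0.271, 0.019], [0.819, 0.387, 0.019], [0.89, 0.289, 0.224], [0.894, 0.363, 0.212], [0.94, 0.264, 0.157]]
top lamp [[0.672, 0.237, 0.068], [0.748, 0.246, 0.132], [0.893, 0.311, 0.229], [0.824, 0.276, 0.192], [0.801, 0.211, 0.018], [0.637, 0.287, 0.039]]
[0.66208718 0.22737523 0.06001478] [0.73411945 0.26435693 0.12281346] 295
[0.57085772 0.01661164 0.06002317] [0.9527289  0.39991897 0.24921442] 1483
```

Request:
{"name": "jog_arm", "arguments": {
  "commands": "-0.008 0.003 -0.09 23.5 5.5 2 55;-0.008 0.003 -0.09 23.5 5.5 2 55;-0.008 0.003 -0.09 23.5 5.5 2 55;-0.008 0.003 -0.09 23.5 5.5 2 55;-0.008 0.003 -0.09 23.5 5.5 2 55;-0.008 0.003 -0.09 23.5 5.5 2 55;-0.008 0.003 -0.09 23.5 5.5 2 55;-0.008 0.003 -0.09 23.5 5.5 2 55;-0.008 0.003 -0.09 23.5 5.5 2 55;-0.008 0.003 -0.09 23.5 5.5 2 55"
}}

```text
time: 12.22
tool_pos: [0.5661, 0.1329, 0.317]
ee_rot: [[-0.758, 0.419, 0.501], [0.526, 0.846, 0.09], [-0.386, 0.332, -0.861]]
contact_force: [0.6, 0.4, -0.2]
gripper_width: 0.642
```

```bash
python3 - <<'E'
from h import *
st()
red=np.array([.4815,.2587,.027])
for lean in(20,25,30):
    R=Rplace(lean,np.radians(20)); print(lean);go(R,red-R[:,2]*.1,10)
E
```

```text
t 12.22 grasp [0.5931 0.1377 0.2706] cab [-0.1252  0.2415  0.2706] F [ 0.6  0.4 -0.2] w 54.8 z [ 0.501  0.09  -0.861] q [ 0.1   0.58 -0.7   2.09  1.53  0.47 -0.76]
20
rows 10 rot/row [-0.0005, 0.0204, -0.0863] (5.1 deg) shift/row mm [20.3, 7.03, 8.76] |23.2|
25
rows 10 rot/row [-0.0043, 0.0122, -0.0861] (5.0 deg) shift/row mm [21.83, 6.29, 7.84] |24.0|
30
rows 10 rot/row [-0.008, 0.0041, -0.0858] (4.9 deg) shift/row mm [23.34, 5.54, 6.94] |25.0|
```

Request:
{"name": "jog_arm", "arguments": {
  "commands": "-0.008 0.004 -0.086 23 5.5 7 55;-0.008 0.004 -0.086 23 5.5 7 55;-0.008 0.004 -0.086 23 5.5 7 55;-0.008 0.004 -0.086 23 5.5 7 55;-0.008 0.004 -0.086 23 5.5 7 55;-0.008 0.004 -0.086 23 5.5 7 55;-0.008 0.004 -0.086 23 5.5 7 55;-0.008 0.004 -0.086 23 5.5 7 55;-0.008 0.004 -0.086 23 5.5 7 55;-0.008 0.004 -0.086 23 5.5 7 55"
}}

```text
time: 13.05
tool_pos: [0.4075, 0.2433, 0.1564]
ee_rot: [[-0.79, -0.389, 0.473], [-0.337, 0.921, 0.195], [-0.512, -0.006, -0.859]]
contact_force: [-0.2, -0.2, 0.4]
gripper_width: 0.642
```

```bash
python3 - <<'E'
from h import *
st()
red=np.array([.4815,.2587,.027])
for lean in(20,25,30):
    R=Rplace(lean,np.radians(20)); print(lean);go(R,red-R[:,2]*.06,10)
from bench import ctrl
c=ctrl.camera("wrist"); np.savez("pics/wrist6.npz",**c); cv2.imwrite("pics/w6.png",c["color"])
E
```

```text
t 13.05 grasp [0.433  0.2538 0.1101] cab [-0.275   0.3705  0.1101] F [-0.2 -0.2  0.4] w 54.8 z [ 0.473  0.195 -0.859] q [-0.29  0.95 -0.78  2.51  2.27  1.03 -1.  ]
20
rows 10 rot/row [0.0017, 0.0188, 0.0049] (1.1 deg) shift/row mm [-2.22, -1.18, 3.57] |4.4|
25
rows 10 rot/row [0.0019, 0.0101, 0.0048] (0.6 deg) shift/row mm [-1.08, -1.15, 3.55] |3.9|
30
rows 10 rot/row [0.0021, 0.0014, 0.0047] (0.3 deg) shift/row mm [0.05, -1.12, 3.54] |3.7|
```

View pics/w6.png

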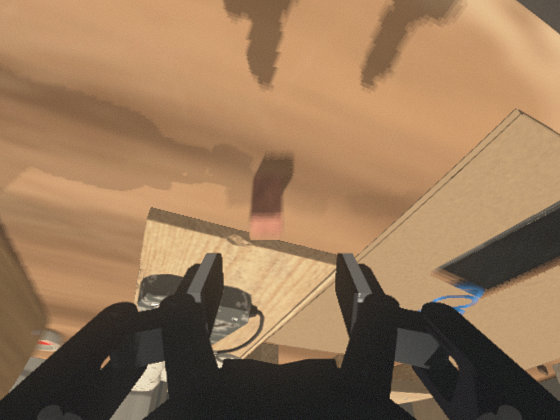

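The wrist view shows the red stone at (267,210), roughly centred between the fingertips (about 218 and 340).

```bash
python3 - <<'E'
from h import *
crop("wrist6",230,140,310,250,6,"w6c.png")
E
```

```text
(no output)
```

View pics/w6c.png

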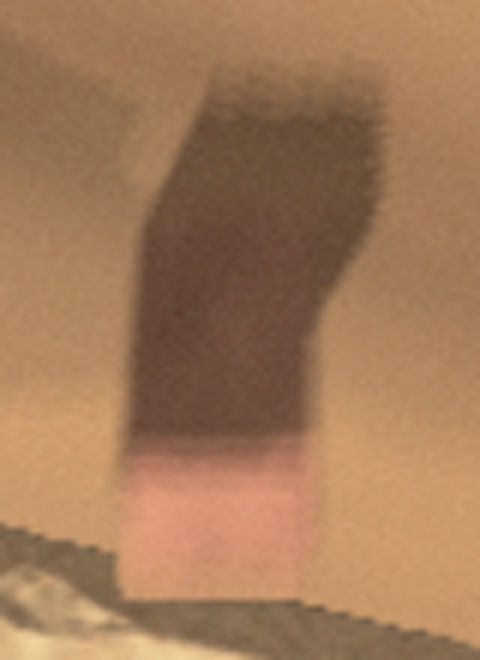

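```bash
python3 - <<'E'
from h import *
c=load("wrist6")
q=deproj(c,np.array([(128,445),(308,435),(308,600),(119,598)])/6+[230,140],plane=.042)
print(np.round(q,4).tolist(),q.mean(0))
for i in range(4): d=q[(i+1)%4]-q[i]; print(round(np.degrees(np.arctan2(d[1],d[0])),1),round(np.linalg.norm(d)*1e3,1))
s=st();R=np.array(s["ee_rot"]);print("tool y az",np.degrees(np.arctan2(R[1,1],R[0,1])))
E
```

```text
[[0.468, 0.2493, 0.042], [0.4587, 0.2667, 0.042], [0.4868, 0.2788, 0.042], [0.4955, 0.2577, 0.042]] [0.47722233 0.2631362  0.042     ]
118.1 19.8
23.2 30.6
-67.7 22.8
-163.0 28.7
t 13.1 grasp [0.4284 0.2536 0.1063] cab [-0.2797  0.3707  0.1063] F [-4.9  0.1 -3.3] w 55.0 z [ 0.464  0.194 -0.864] q [-0.29  0.95 -0.78  2.52  2.27  1.03 -1.  ]
tool y az 113.3826590626664
```

```bash
python3 - <<'E'
from h import *
red=np.array([.4805,.2598,.027])
R=Rplace(30,np.radians(21.5)); go(R,red-R[:,2]*.045,10);go(R,red,20)
from bench import ctrl
c=ctrl.camera("wrist"); np.savez("pics/wrist7.npz",**c); crop("wrist7",230,140,310,250,6,"w7c.png")
E
```

```text
rows 10 rot/row [0.0011, 0.0003, 0.0032] (0.2 deg) shift/row mm [-0.42, -1.31, 4.9] |5.1|
rows 20 rot/row [0.0005, 0.0002, 0.0016] (0.1 deg) shift/row mm [-0.21, -0.67, 4.7] |4.7|
```

View pics/w7c.png

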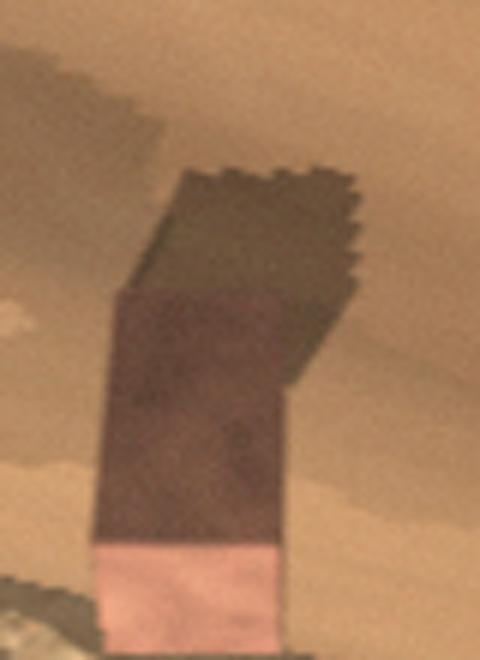

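```bash
python3 - <<'E'
from h import *
c=load("wrist7")
q=deproj(c,np.array([(94,544),(281,544),(281,655),(102,655)])/6+[230,140],plane=.042)
print(np.round(q,4).tolist(),q.mean(0))
for i in range(4): d=q[(i+1)%4]-q[i]; print(round(np.degrees(np.arctan2(d[1],d[0])),1),round(np.linalg.norm(d)*1e3,1))
s=st();R=np.array(s["ee_rot"]);print("tool y az",np.degrees(np.arctan2(R[1,1],R[0,1])))
E
```

```text
[[0.4759, 0.2499, 0.042], [0.4673, 0.2693, 0.042], [0.4874, 0.2778, 0.042], [0.4963, 0.258, 0.042]] [0.48171139 0.26374276 0.042     ]
113.9 21.1
23.1 21.9
-66.0 21.8
-158.5 21.9
t 13.15 grasp [0.4302 0.2531 0.1076] cab [-0.2779  0.3701  0.1076] F [ 0.1 -0.3  0.6] w 55.0 z [ 0.466  0.193 -0.864] q [-0.29  0.95 -0.78  2.51  2.26  1.03 -1.  ]
tool y az 113.01951491707348
```

```bash
python3 - <<'E'
from h import *
red=np.array([.4817,.2625,.027])
R=Rplace(30,np.radians(22.8)); go(R,red-R[:,2]*.045,10);go(R,red,20)
E
```

```text
rows 10 rot/row [-0.0003, 0.0005, 0.0006] (0.0 deg) shift/row mm [-0.41, -1.14, 5.04] |5.2|
rows 20 rot/row [-0.0001, 0.0002, 0.0003] (0.0 deg) shift/row mm [-0.2, -0.57, 4.77] |4.8|
```

Request:
{"name": "jog_arm", "arguments": {
  "commands": "0 0 0 -0.3 -1 5 55;0 0 0 -0.3 -1 6 55;0 0 0 -0.3 -1 7 55;0 0 0 -0.3 -1 7 55;0 0 0 -0.3 -1 7 55;0 0 0 -0.3 -1 7 55;0 0 0 -0.3 -1 7 55;0 0 0 -0.3 -1 7 55;0 0 0 -0.3 -1 6 55;0 0 0 -0.3 -1 5 55"
}}

```text
time: 13.98
tool_pos: [0.452, 0.2468, 0.0986]
ee_rot: [[-0.794, -0.377, 0.477], [-0.326, 0.926, 0.19], [-0.514, -0.005, -0.858]]
contact_force: [0.1, 0.2, 0.7]
gripper_width: 0.644
```

```bash
python3 - <<'E'
from h import *
st()
red=np.array([.4817,.2625,.027])
R=Rplace(30,np.radians(22.8)); go(R,red,10)
from bench import ctrl
c=ctrl.camera("wrist"); np.savez("pics/wrist8.npz",**c); cv2.imwrite("pics/w8.png",c["color"])
E
```

```text
t 13.98 grasp [0.4777 0.257  0.0523] cab [-0.2302  0.37    0.0523] F [0.1 0.2 0.7] w 55.0 z [ 0.477  0.19  -0.858] q [-0.24  1.08 -0.72  2.4   2.37  1.04 -0.94]
rows 10 rot/row [-0.001, 0.0016, -0.0007] (0.1 deg) shift/row mm [0.7, 0.31, 2.48] |2.6|
```

View pics/w8.png

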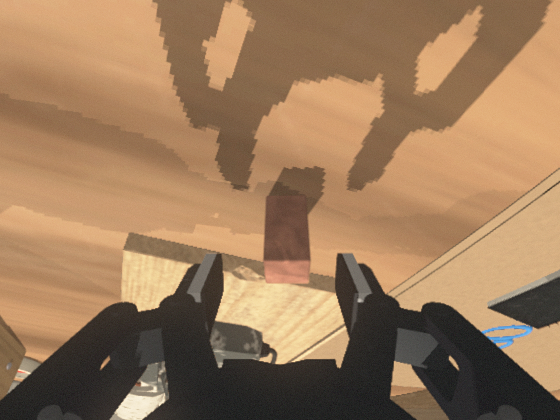

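Request:
{"name": "jog_arm", "arguments": {
  "commands": "-0.001 0.0016 0 0.7 0.4 2.8 55;-0.001 0.0016 0 0.7 0.4 2.8 55;-0.001 0.0016 0 0.7 0.4 2.8 55;-0.001 0.0016 0 0.7 0.4 2.8 55;-0.001 0.0016 0 0.7 0.4 2.8 55;-0.001 0.0016 0 0.7 0.4 2.8 55;-0.001 0.0016 0 0.7 0.4 2.8 55;-0.001 0.0016 0 0.7 0.4 2.8 55;-0.001 0.0016 0 0.7 0.4 2.5 55;0 0 0 0 0 0 55"
}}

```text
time: 14.87
tool_pos: [0.4577, 0.2537, 0.0707]
ee_rot: [[-0.801, -0.383, 0.46], [-0.33, 0.924, 0.194], [-0.499, 0.004, -0.866]]
contact_force: [-0.9, 1.0, -0.4]
gripper_width: 0.648
```

```bash
python3 - <<'E'
from h import *
st()
red=np.array([.4817,.2625,.027])
R=Rplace(30,np.radians(22.8)); go(R,red,10)
from bench import ctrl
c=ctrl.camera("wrist"); np.savez("pics/wrist9.npz",**c); crop("wrist9",190,180,370,320,4,"w9.png")
E
```

```text
t 14.87 grasp [0.4825 0.2641 0.024 ] cab [-0.2249  0.3767  0.024 ] F [-0.9  1.  -0.4] w 55.4 z [ 0.46   0.194 -0.866] q [-0.23  1.14 -0.71  2.36  2.4   1.03 -0.93]
rows 10 rot/row [0.0001, -0.0001, -0.0007] (0.0 deg) shift/row mm [-0.03, -0.12, -0.32] |0.3|
```

View pics/w9.png

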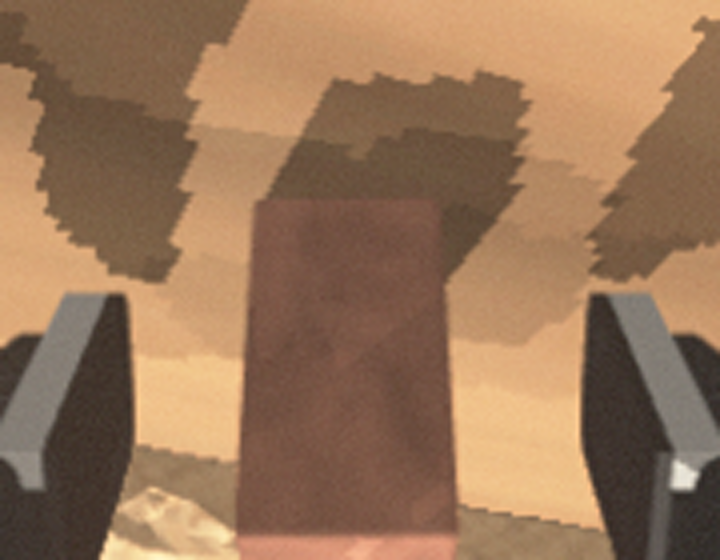

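Request:
{"name": "jog_arm", "arguments": {
  "commands": "0 0 0 0 -0.5 -1.2 55;0 0 0 0 -0.5 -1.2 55;0 0 0 0 0 -1 40;0 0 0 0 0 0 15;0 0 0 0 0 0 15;0 0 0 0 0 0 15;0 0 0 0 0 0 15;0 0 0 0 0 0 15;0 0 0 0 0 0 15;0 0 0 0 0 0 15",
  "grip_force": 40
}}

```text
time: 15.75
tool_pos: [0.456, 0.2516, 0.0747]
ee_rot: [[-0.801, -0.383, 0.46], [-0.33, 0.924, 0.194], [-0.499, 0.004, -0.867]]
contact_force: [-0.0, 0.4, -0.1]
gripper_width: 0.251
```

```bash
python3 - <<'E'
from h import *
st()
from bench import ctrl
c=ctrl.camera("wrist"); np.savez("pics/wrist10.npz",**c); crop("wrist10",190,180,370,320,4,"w10.png")
E
```

```text
t 15.75 grasp [0.4808 0.2621 0.028 ] cab [-0.2267  0.3748  0.028 ] F [-0.   0.4 -0.1] w 21.4 z [ 0.46   0.194 -0.867] q [-0.23  1.13 -0.71  2.36  2.39  1.03 -0.93]
```

View pics/w10.png

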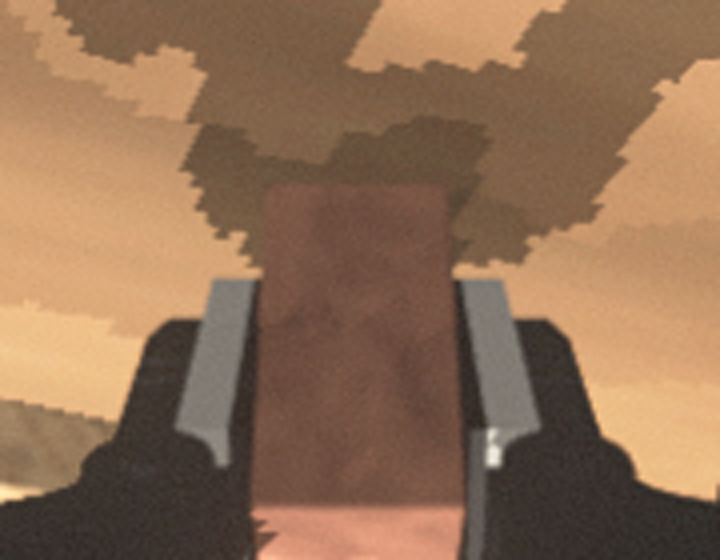

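```bash
cat >> h.py <<'E'
RG=np.array([[-0.801,-0.383,0.46],[-0.33,0.924,0.194],[-0.499,0.004,-0.867]]); RG=Ro.from_matrix(RG).as_matrix()
RP=Rz(np.radians(4.8-22.5))@RG
MAT=np.array([.6865,-.1462,.014])
FIN=MAT+[-.001,0,.029]
E
python3 - <<'E'
from h import *
print(RP)
s=st(); R0=np.array(s["ee_rot"]);print("up 1mm in tool:",R0.T@[0,0,1])
g=np.array([.52,.12,.27]); go(Rz(np.radians(-6))@RG,g,10)
E
```

```text
[[-0.86367143 -0.08388268  0.49702651]
 [-0.07080263  0.99646841  0.0451409 ]
 [-0.49905775  0.00379612 -0.86656041]]
t 15.8 grasp [0.4808 0.2621 0.028 ] cab [-0.2268  0.3748  0.028 ] F [-0.  -0.3 -0.6] w 21.2 z [ 0.46   0.194 -0.867] q [-0.23  1.13 -0.71  2.36  2.39  1.03 -0.93]
up 1mm in tool: [-0.49908437  0.00386352 -0.86654478]
rows 10 rot/row [0.0052, -0.0, 0.0091] (0.6 deg) shift/row mm [-11.13, -14.33, -21.58] |28.2|
```

Request:
{"name": "jog_arm", "arguments": {
  "commands": "0 0 0 -3 0 -5 15;0 0 0 -5 0 -8.7 15;0 0 0 -8 0 -14 15;0 0 0 -10 0 -17 15;0.005 0 0.009 -12 -5 -20 15;0.005 0 0.009 -12 -14 -21 15;0.005 0 0.009 -12 -18 -21 15;0.005 0 0.009 -12 -20 -21 15;0.005 0 0.009 -12 -20 -21 15;0.005 0 0.009 -10 -20 -16 15"
}}

```text
time: 16.63
tool_pos: [0.4877, 0.1634, 0.275]
ee_rot: [[-0.821, -0.336, 0.462], [-0.286, 0.942, 0.177], [-0.495, 0.013, -0.869]]
contact_force: [0.6, -0.4, -2.5]
gripper_width: 0.251
```

```bash
python3 - <<'E'
from h import *
s=st()
pre=FIN-RP[:,2]*.2; print(pre)
go(RP,pre,10)
from bench import ctrl
c=ctrl.camera("side"); cv2.imwrite("pics/s11.png",c["color"])
E
```

```text
t 16.63 grasp [0.5126 0.173  0.2282] cab [-0.2025  0.2833  0.2282] F [ 0.6 -0.4 -2.5] w 21.4 z [ 0.462  0.177 -0.869] q [-0.04  0.58 -0.6   2.31  2.06  0.41 -0.56]
[ 0.5860947  -0.15522818  0.21631208]
rows 10 rot/row [0.0137, -0.0007, 0.022] (1.5 deg) shift/row mm [0.65, -32.99, 0.67] |33.0|
```

View pics/s11.png

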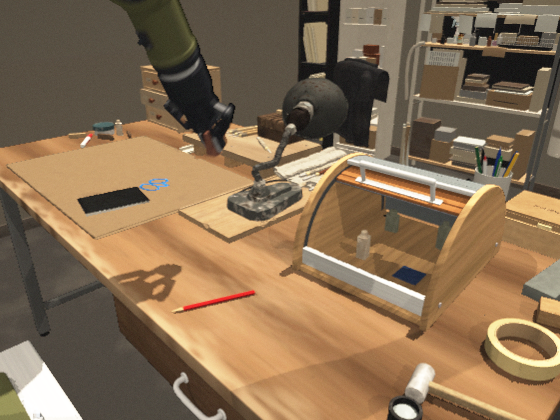

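Request:
{"name": "jog_arm", "arguments": {
  "commands": "0.014 -0.001 0.022 0 -20 -2 15;0.014 -0.001 0.022 0 -32 -2 15;0.014 -0.001 0.022 0 -34 0 15;0.014 -0.001 0.022 0 -34 0 15;0.014 -0.001 0.022 0 -34 0 15;0.014 -0.001 0.022 0 -34 0 15;0.014 -0.001 0.022 0 -34 0 15;0.014 -0.001 0.022 0 -34 0 15;0.014 -0.001 0.022 0 -34 0 15;0.014 -0.001 0.022 0 -24 0 15"
}}

```text
time: 17.52
tool_pos: [0.5556, -0.152, 0.2932]
ee_rot: [[-0.849, -0.08, 0.522], [-0.068, 0.997, 0.042], [-0.523, 0.0, -0.852]]
contact_force: [-0.5, -0.0, -1.1]
gripper_width: 0.25
```

```bash
python3 - <<'E'
from h import *
s=st()
pre=FIN-RP[:,2]*.18
go(RP,pre,10)
E
```

```text
t 17.52 grasp [ 0.5837 -0.1498  0.2472] cab [-0.1585 -0.0442  0.2472] F [-0.5 -0.  -1.1] w 21.3 z [ 0.522  0.042 -0.852] q [ 0.54  0.58 -0.42  2.12  2.29  0.07 -0.38]
rows 10 rot/row [-0.0005, 0.0028, -0.0002] (0.2 deg) shift/row mm [1.3, -0.59, 4.75] |5.0|
```

Request:
{"name": "jog_arm", "arguments": {
  "commands": "0 0.003 0 1.3 -0.6 4.8 15;0 0.003 0 1.3 -0.6 6 15;0 0.003 0 1.3 -0.6 7 15;0 0.003 0 1.3 -0.6 8 15;0 0.003 0 1.3 -0.6 8 15;0 0.003 0 1.3 -0.6 8 15;0 0.003 0 1.3 -0.6 8 15;0 0.003 0 1.3 -0.6 8 15;0 0.003 0 1.3 -0.6 8 15;0 0.003 0 1.3 -0.6 6 15"
}}

```text
time: 18.35
tool_pos: [0.5827, -0.1549, 0.2205]
ee_rot: [[-0.865, -0.081, 0.495], [-0.07, 0.997, 0.041], [-0.497, 0.001, -0.868]]
contact_force: [0.0, 0.9, -1.1]
gripper_width: 0.255
```

```bash
python3 - <<'E'
from h import *
s=st()
go(RP,FIN-RP[:,2]*.1,10);go(RP,FIN-RP[:,2]*.06,10)
from bench import ctrl
c=ctrl.camera("side"); crop("",270,60,530,300,2.9,"s12.png",c)
c=ctrl.camera("wrist"); cv2.imwrite("pics/w12.png",c["color"])
E
```

```text
t 18.35 grasp [ 0.6094 -0.1527  0.1737] cab [-0.1331 -0.0493  0.1737] F [ 0.   0.9 -1.1] w 21.8 z [ 0.495  0.041 -0.868] q [ 0.55  0.75 -0.47  2.08  2.32  0.19 -0.38]
rows 10 rot/row [-0.0004, -0.0003, -0.0001] (0.0 deg) shift/row mm [-0.08, -0.05, 5.14] |5.1|
rows 10 rot/row [-0.0004, -0.0003, -0.0001] (0.0 deg) shift/row mm [-0.09, -0.04, 9.14] |9.1|
```

View pics/s12.png

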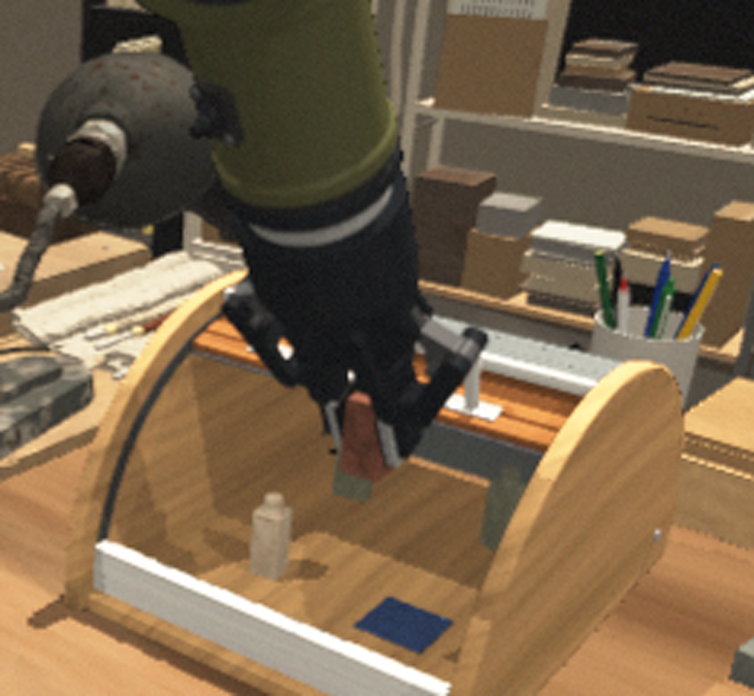

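View pics/w12.png

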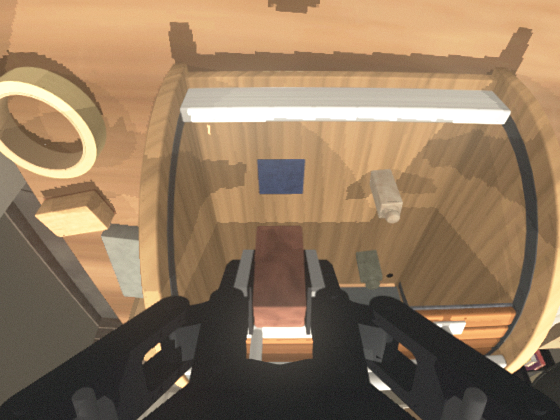

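Request:
{"name": "jog_arm", "arguments": {
  "commands": "0 0 0 0 0 6 15;0 0 0 0 0 8 15;0 0 0 0 0 10 15;0 0 0 0 0 10 15;0 0 0 0 0 10 15;0 0 0 0 0 10 15;0 0 0 0 0 10 15;0 0 0 0 0 10 15;0 0 0 0 0 10 15;0 0 0 0 0 6 15"
}}

```text
time: 19.28
tool_pos: [0.6319, -0.1521, 0.1348]
ee_rot: [[-0.865, -0.078, 0.496], [-0.068, 0.997, 0.039], [-0.497, -0.001, -0.867]]
contact_force: [0.9, 0.1, -1.3]
gripper_width: 0.252
```

Request:
{"name": "jog_arm", "arguments": {
  "commands": "0 0 0 0 0 4 15;0 0 0 0 0 4 15;0 0 0 0 0 3 15;0 0 0 0 0 0 15;0 0 0 0 0 0 15;0 0 0 0 0 0 15;0 0 0 0 0 0 15;0 0 0 0 0 0 15;0 0 0 0 0 0 15;0 0 0 0 0 0 15"
}}

```text
time: 20.12
tool_pos: [0.6382, -0.1516, 0.1242]
ee_rot: [[-0.865, -0.079, 0.496], [-0.069, 0.997, 0.038], [-0.498, -0.001, -0.867]]
contact_force: [-0.3, -0.4, -1.1]
gripper_width: 0.247
```

```bash
python3 - <<'E'
from h import *
s=st()
go(RP,FIN,10)
from bench import ctrl
c=ctrl.camera("side"); np.savez("pics/side13.npz",**c);crop("side13",340,170,470,280,5,"s13.png")
c=ctrl.camera("wrist"); np.savez("pics/wrist13.npz",**c);crop("wrist13",200,120,400,270,4,"w13.png")
E
```

```text
t 20.12 grasp [ 0.6649 -0.1495  0.0774] cab [-0.0776 -0.0507  0.0774] F [-0.3 -0.4 -1.1] w 21.1 z [ 0.496  0.038 -0.867] q [ 0.52  0.97 -0.51  1.96  2.38  0.32 -0.38]
rows 10 rot/row [-0.0007, -0.0002, -0.0002] (0.0 deg) shift/row mm [-0.08, 0.12, 4.02] |4.0|
```

View pics/s13.png

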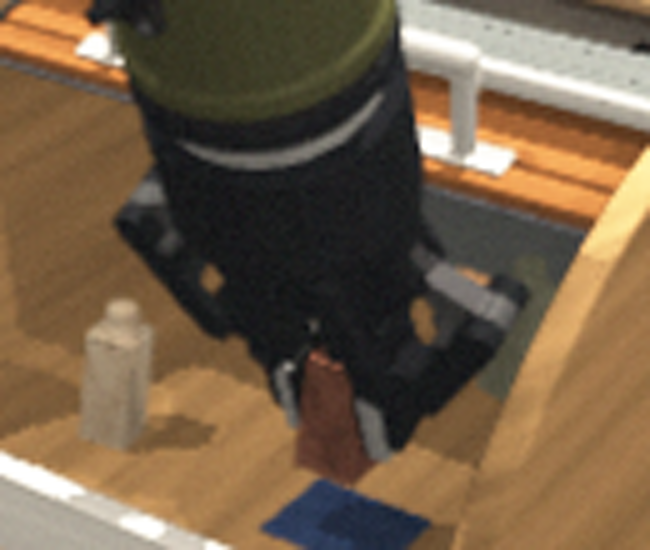

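View pics/w13.png

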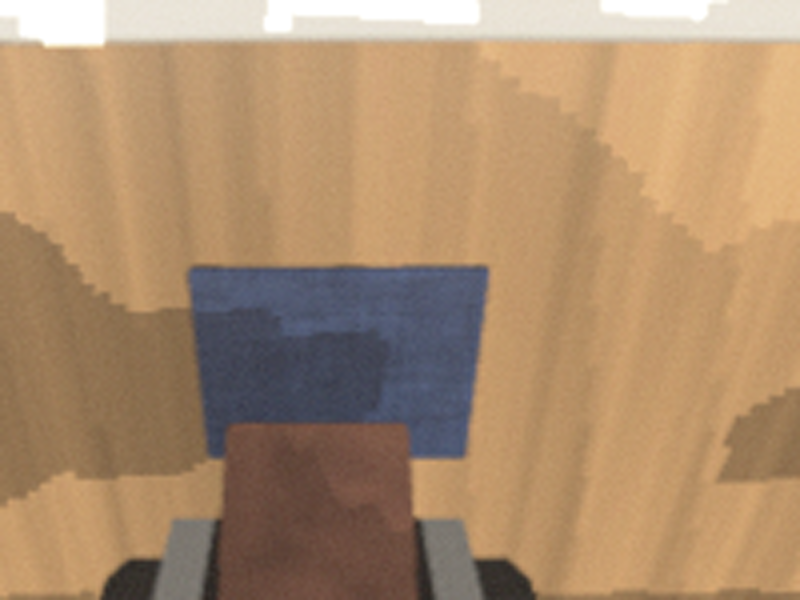

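```bash
python3 - <<'E'
from h import *
c=load("wrist13")
q=deproj(c,np.array([(190,268),(488,268),(465,457),(208,457)])/4+[200,120],plane=.014)
print(np.round(q,4).tolist(),q.mean(0))
for i in range(4): d=q[(i+1)%4]-q[i]; print(round(np.degrees(np.arctan2(d[1],d[0])),1),round(np.linalg.norm(d)*1e3,1))
# stone lower front edge seen: at crop (226,425),(410,425); stone front-bottom edge z?
s=st(); g=np.array(s["tool_pos"])+np.array(s["ee_rot"])[:,2]*.0539
e=deproj(c,np.array([(226,425),(410,425)])/4+[200,120],plane=g[2]-.028); print("front bottom edge",e, "rel grasp in cab",(e-g)@Rz(YAW))
E
```

```text
[[0.6656, -0.1672, 0.014], [0.6623, -0.1243, 0.014], [0.7066, -0.1203, 0.014], [0.71, -0.1639, 0.014]] [ 0.68613361 -0.14391836  0.014     ]
94.5 43.1
5.2 44.6
-85.5 43.7
-175.7 44.5
t 20.22 grasp [ 0.6649 -0.1495  0.0774] cab [-0.0776 -0.0507  0.0774] F [-0.7  0.3  0.3] w 21.0 z [ 0.496  0.038 -0.867] q [ 0.52  0.97 -0.51  1.96  2.38  0.32 -0.38]
front bottom edge [[ 0.65739022 -0.16055583  0.04939363]
 [ 0.65564739 -0.13833813  0.04939363]] rel grasp in cab [[-0.00845132 -0.01037659 -0.028     ]
 [-0.00833506  0.01190906 -0.028     ]]
```

```bash
python3 - <<'E'
from h import *
go(RP,[.6836,-.1448,.0465],10); s=st(); print(np.array(s["ee_rot"]).T@[0,0,-1])
E
```

```text
rows 10 rot/row [-0.0007, -0.0002, -0.0002] (0.0 deg) shift/row mm [-0.1, 0.28, 3.62] |3.6|
t 20.22 grasp [ 0.6649 -0.1495  0.0774] cab [-0.0776 -0.0507  0.0774] F [-0.7  0.3  0.3] w 21.0 z [ 0.496  0.038 -0.867] q [ 0.52  0.97 -0.51  1.96  2.38  0.32 -0.38]
[4.97701558e-01 8.07119995e-04 8.67347974e-01]
```

Request:
{"name": "jog_arm", "arguments": {
  "commands": "-0.001 0 0 -0.1 0.4 4 15;-0.001 0 0 -0.1 0.4 4.5 15;-0.001 0 0 -0.1 0.4 4.5 15;-0.001 0 0 -0.1 0.4 4.5 15;-0.001 0 0 -0.1 0.4 4.5 15;-0.001 0 0 -0.1 0.4 4.5 15;-0.001 0 0 -0.1 0.4 4.5 15;-0.001 0 0 -0.1 0.4 3.5 15;0 0 0 0 0 0 15;0 0 0 0 0 0 15"
}}

```text
time: 21.05
tool_pos: [0.6576, -0.1462, 0.0901]
ee_rot: [[-0.865, -0.083, 0.495], [-0.068, 0.997, 0.048], [-0.497, 0.008, -0.868]]
contact_force: [-0.3, -0.4, 0.4]
gripper_width: 0.246
```

```bash
python3 - <<'E'
from h import *
go(RP,[.6836,-.1448,.042],10); s=st(); print(np.array(s["ee_rot"]).T@[0,0,-1], s["contact_force"])
from bench import ctrl
c=ctrl.camera("side"); np.savez("pics/side14.npz",**c);crop("side14",350,180,460,270,6,"s14.png")
c=ctrl.camera("wrist"); np.savez("pics/wrist14.npz",**c);crop("wrist14",200,120,400,270,4,"w14.png")
E
```

```text
rows 10 rot/row [0.0003, -0.0003, -0.0003] (0.0 deg) shift/row mm [0.15, -0.1, 0.08] |0.2|
t 21.05 grasp [ 0.6843 -0.1436  0.0434] cab [-0.0578 -0.0464  0.0434] F [-0.3 -0.4  0.4] w 21.0 z [ 0.495  0.048 -0.868] q [ 0.5   1.04 -0.51  1.9   2.4   0.33 -0.38]
[ 0.49675175 -0.00757414  0.86785962] [-0.3302466  -0.38849969  0.37760237]
```

View pics/s14.png

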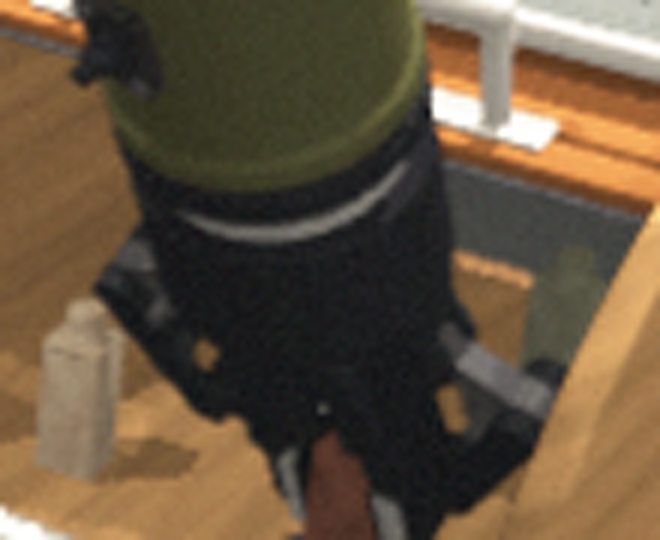

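View pics/w14.png

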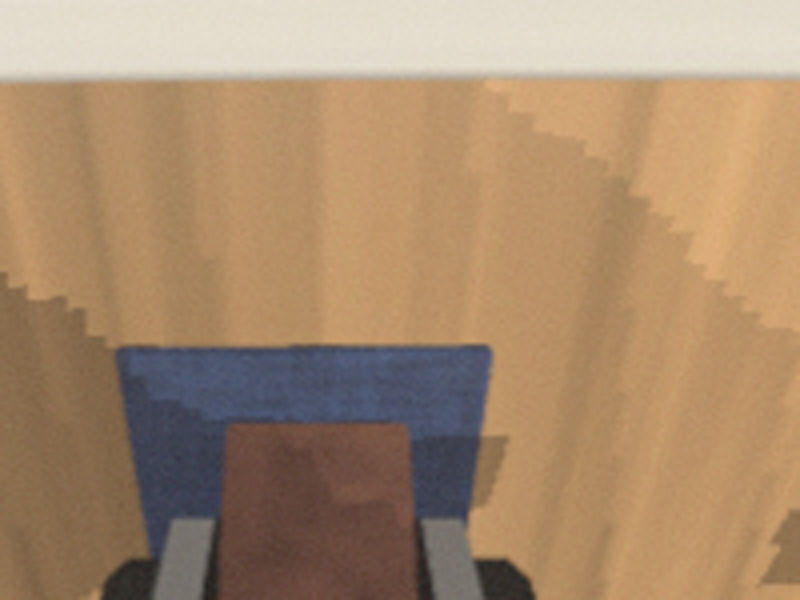

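Request:
{"name": "jog_arm", "arguments": {
  "commands": "0 0 0 0.5 -0.5 0.3 15;0 0 0 0.5 -0.5 0.3 15;0 0 0 0.4 -0.4 0.4 15;0 0 0 0.3 0 0.5 15;0 0 0 0.3 0 0.5 15;0 0 0 0.3 0 0.5 15;0 0 0 0.3 0 0.5 15;0 0 0 0.3 0 0.5 15;0 0 0 0 0 0 15;0 0 0 0 0 0 15"
}}

```text
time: 21.98
tool_pos: [0.6568, -0.1482, 0.0888]
ee_rot: [[-0.863, -0.083, 0.498], [-0.069, 0.997, 0.047], [-0.5, 0.006, -0.866]]
contact_force: [0.2, -0.7, 0.3]
gripper_width: 0.254
```

```bash
python3 - <<'E'
from h import *
s=st()
from bench import ctrl
c=ctrl.camera("wrist"); np.savez("pics/wrist15.npz",**c);crop("wrist15",200,120,400,270,4,"w15.png")
print(ctrl.state()["contact_force"])
E
```

```text
t 21.98 grasp [ 0.6837 -0.1457  0.0421] cab [-0.0586 -0.0484  0.0421] F [ 0.2 -0.7  0.3] w 21.7 z [ 0.498  0.047 -0.866] q [ 0.51  1.05 -0.52  1.91  2.41  0.34 -0.38]
[-0.11883478 -0.40762993  1.81621103]
```

View pics/w15.png

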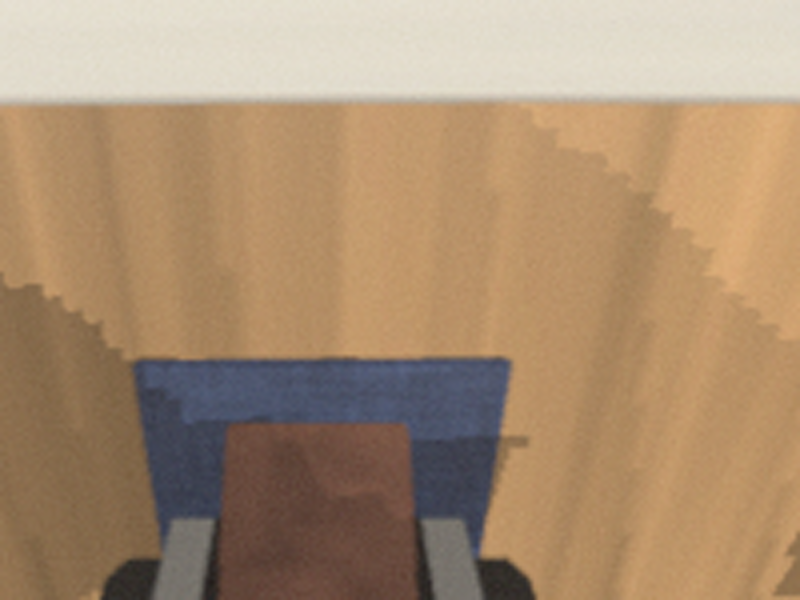

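Request:
{"name": "jog_arm", "arguments": {
  "commands": "0 0 0 0.3 0 0.5 15;0 0 0 0.3 0 0.5 15;0 0 0 0.3 0 0.5 15;0 0 0 0.3 0 0.5 15;0 0 0 0.3 0 0.5 15;0 0 0 0.3 0 0.5 15;0 0 0 0.3 0 0.5 15;0 0 0 0.3 0 0.5 15;0 0 0 0.3 0 0.5 15;0 0 0 0.3 0 0.5 15"
}}

```text
time: 22.87
tool_pos: [0.6565, -0.148, 0.0885]
ee_rot: [[-0.861, -0.085, 0.502], [-0.071, 0.996, 0.046], [-0.504, 0.003, -0.864]]
contact_force: [-3.0, 0.3, 6.2]
gripper_width: 0.254
```

```bash
python3 - <<'E'
from h import *
s=st(); print(s["moment"])
E
```

```text
t 22.87 grasp [ 0.6836 -0.1456  0.042 ] cab [-0.0587 -0.0483  0.042 ] F [-3.   0.3  6.2] w 21.7 z [ 0.502  0.046 -0.864] q [ 0.52  1.05 -0.52  1.91  2.42  0.35 -0.38]
[-0.08627332  0.61674317 -0.00509478]
```

Request:
{"name": "jog_arm", "arguments": {
  "commands": "0 0 0 0 0 0 15;0 0 0 0 0 0 22;0 0 0 0 0 0 23;0 0 0 0 0 0 24;0 0 0 0 0 0 26;0 0 0 0 0 0 30;0 0 0 0 0 0 34;0 0 0 0 0 0 38;0 0 0 0 0 0 40;0 0 0 0 0 0 40",
  "grip_force": 20
}}

```text
time: 23.7
tool_pos: [0.657, -0.148, 0.0878]
ee_rot: [[-0.861, -0.084, 0.502], [-0.071, 0.996, 0.046], [-0.504, 0.004, -0.864]]
contact_force: [0.5, 0.2, 0.4]
gripper_width: 0.469
```

```bash
python3 - <<'E'
from h import *
s=st()
from bench import ctrl
c=ctrl.camera("wrist"); np.savez("pics/wrist16.npz",**c);crop("wrist16",200,120,400,270,4,"w16.png")
E
```

```text
t 23.7 grasp [ 0.684  -0.1455  0.0412] cab [-0.0582 -0.0484  0.0412] F [0.5 0.2 0.4] w 40.1 z [ 0.502  0.046 -0.864] q [ 0.52  1.05 -0.52  1.91  2.42  0.35 -0.38]
```

View pics/w16.png

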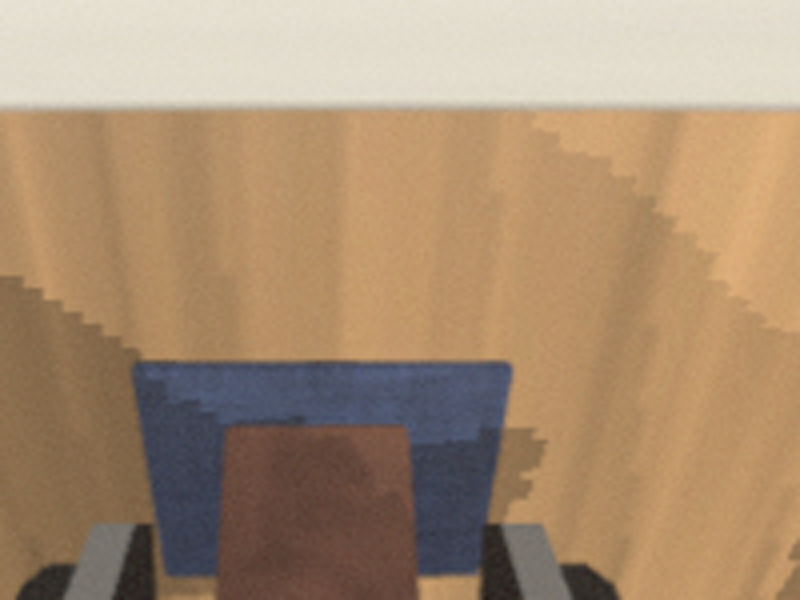

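The stone is released, upright and centred on the mat (stone at columns 225–410, mat at 135–512). Now I back out along the tool axis.

Request:
{"name": "jog_arm", "arguments": {
  "commands": "0 0 0 0 0 -3 40;0 0 0 0 0 -6 40;0 0 0 0 0 -10 40;0 0 0 0 0 -16 40;0 0 0 0 0 -20 40;0 0 0 0 0 -22 40;0 0 0 0 0 -22 40;0 0 0 0 0 -22 40;0 0 0 0 0 -22 40;0 0 0 0 0 -22 40"
}}

```text
time: 24.58
tool_pos: [0.567, -0.1548, 0.2372]
ee_rot: [[-0.862, -0.084, 0.499], [-0.07, 0.996, 0.048], [-0.501, 0.006, -0.865]]
contact_force: [0.6, 0.5, 0.1]
gripper_width: 0.466
```

```bash
python3 - <<'E'
from h import *
s=st()
from bench import ctrl
c=ctrl.camera("side"); np.savez("pics/side17.npz",**c);crop("side17",290,130,510,310,3.5,"s17.png")
c=ctrl.camera("wrist"); np.savez("pics/wrist17.npz",**c);cv2.imwrite("pics/w17.png",c["color"])
h=handle(1.0)
for ph in(60,65):
    R=Rhandle(ph); go(R,h-R[:,2]*.11,14)
E
```

```text
t 24.58 grasp [ 0.5939 -0.1522  0.1905] cab [-0.1486 -0.0475  0.1905] F [0.6 0.5 0.1] w 39.8 z [ 0.499  0.048 -0.865] q [ 0.57  0.71 -0.49  2.11  2.33  0.18 -0.38]
rows 14 rot/row [0.0004, 0.0001, 0.1121] (6.4 deg) shift/row mm [-2.25, 7.16, -4.57] |8.8|
rows 14 rot/row [0.0053, 0.0049, 0.1121] (6.4 deg) shift/row mm [-2.99, 7.72, -4.87] |9.6|
```

View pics/s17.png

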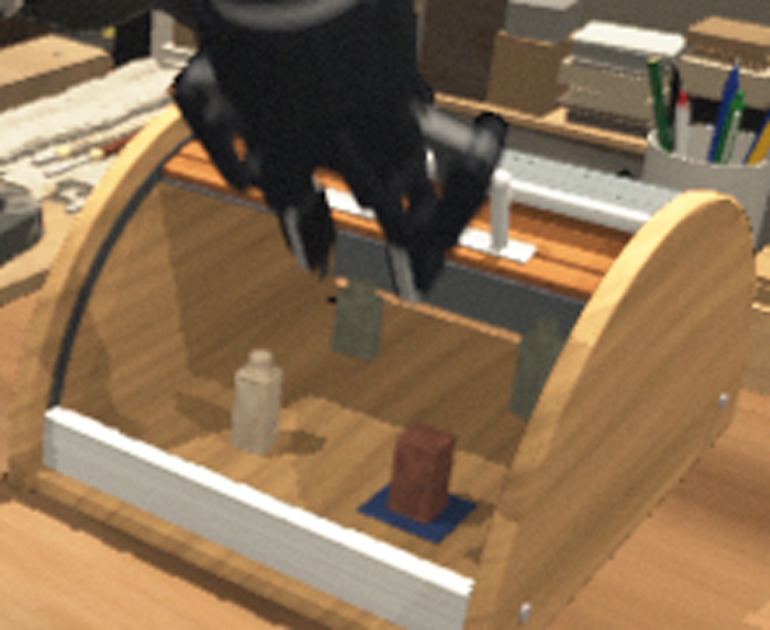

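View pics/w17.png

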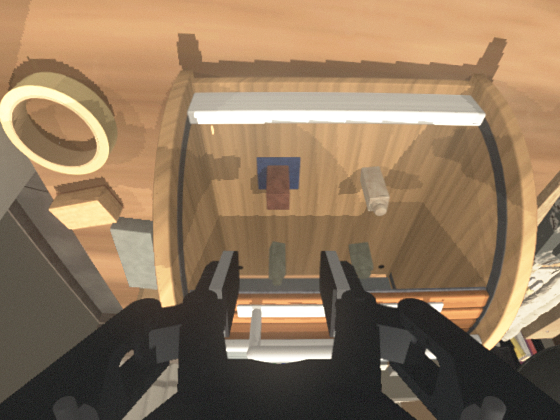

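The red stone stands upright on the mat (side crop (422,475)) and the cream stone still stands at (257,405). I'll return to the handle next.

Request:
{"name": "jog_arm", "arguments": {
  "commands": "0 0 0 -2 0 -14 40;0 0 0 -2 0 -14 40;0 0 0 -2 0 -14 30;0 0 0.11 -2 0 -10 30;0 0 0.11 -2 7 -5 30;0 0 0.11 -2 7 -5 30;0 0 0.11 -2 7 -5 30;0 0 0.11 -2 7 -5 30;0 0 0.11 -2 7 -5 30;0 0 0.11 -2 7 -5 30"
}}

```text
time: 25.52
tool_pos: [0.5468, -0.1274, 0.3215]
ee_rot: [[-0.727, 0.474, 0.497], [0.565, 0.824, 0.042], [-0.39, 0.311, -0.867]]
contact_force: [0.5, 0.2, -0.0]
gripper_width: 0.35
```

```bash
python3 - <<'E'
from h import *
s=st()
h=handle(1.0)
for ph in(60,65):
    R=Rhandle(ph); go(R,h-R[:,2]*.08,10)
E
```

```text
t 25.52 grasp [ 0.5736 -0.1252  0.2748] cab [-0.1665 -0.0189  0.2748] F [ 0.5  0.2 -0. ] w 29.9 z [ 0.497  0.042 -0.867] q [ 0.56  0.52 -0.51  2.11  1.17  0.13  0.01]
rows 10 rot/row [-0.0001, -0.0001, 0.0897] (5.1 deg) shift/row mm [-1.0, 5.99, 4.61] |7.6|
rows 10 rot/row [0.008, 0.0038, 0.0896] (5.2 deg) shift/row mm [-1.64, 7.23, 4.37] |8.6|
```

Request:
{"name": "jog_arm", "arguments": {
  "commands": "0 0 0.09 -1 6 3 30;0 0 0.09 -1 6 3 30;0 0 0.09 -1 6 3 30;0 0 0.09 -1 6 3 30;0 0 0.09 -1 6 3 30;0 0 0.09 -1 6 3 30;0 0 0.09 -1 6 3 30;0 0 0.09 -1 6 3 30;0 0 0.09 -1 6 3 30;0 0 0.09 -1 6 3 30"
}}

```text
time: 26.35
tool_pos: [0.6064, -0.0999, 0.3207]
ee_rot: [[-0.044, 0.873, 0.486], [0.999, 0.025, 0.045], [0.027, 0.487, -0.873]]
contact_force: [0.5, -0.0, 0.7]
gripper_width: 0.346
```

```bash
python3 - <<'E'
from h import *
s=st()
h=handle(1.0)
for ph in(60,65):
    R=Rhandle(ph); go(R,h-R[:,2]*.05,10); go(R,h-R[:,2]*.0,10)
E
```

```text
t 26.35 grasp [ 0.6326 -0.0975  0.2737] cab [-0.1055  0.0038  0.2737] F [ 0.5 -0.   0.7] w 29.6 z [ 0.486  0.045 -0.873] q [ 0.4   0.57 -0.42  1.97  0.74  0.19 -0.56]
rows 10 rot/row [-0.0014, -0.0004, -0.0048] (0.3 deg) shift/row mm [-0.36, 0.3, 4.46] |4.5|
rows 10 rot/row [-0.0014, -0.0004, -0.0048] (0.3 deg) shift/row mm [-0.37, 0.34, 9.46] |9.5|
rows 10 rot/row [0.0074, -0.0006, -0.0048] (0.5 deg) shift/row mm [-0.33, 1.38, 4.44] |4.7|
rows 10 rot/row [0.0074, -0.0006, -0.0048] (0.5 deg) shift/row mm [-0.35, 1.18, 9.44] |9.5|
```

Request:
{"name": "jog_arm", "arguments": {
  "commands": "-0.0014 0 -0.005 -0.4 0.3 8 30;-0.0014 0 -0.005 -0.4 0.3 9 30;-0.0014 0 -0.005 -0.4 0.3 10 30;-0.0014 0 -0.005 -0.4 0.3 10 30;-0.0014 0 -0.005 -0.4 0.3 10 30;-0.0014 0 -0.005 -0.4 0.3 10 30;-0.0014 0 -0.005 -0.4 0.3 10 30;-0.0014 0 -0.005 -0.4 0.3 10 30;-0.0014 0 -0.005 -0.4 0.3 9 30;0 0 0 0 0 6 30"
}}

```text
time: 27.18
tool_pos: [0.6482, -0.0975, 0.2396]
ee_rot: [[-0.102, 0.869, 0.484], [0.995, 0.091, 0.047], [-0.003, 0.486, -0.874]]
contact_force: [-0.9, -0.6, 0.9]
gripper_width: 0.348
```

```bash
python3 - <<'E'
from h import *
s=st();hs(s)
h=handle(1.0)
R=Rhandle(60);  go(R,h-R[:,2]*.0,10)
from bench import ctrl
c=ctrl.camera("wrist"); cv2.imwrite("pics/w18.png",c["color"])
E
```

```text
t 27.18 grasp [ 0.6743 -0.095   0.1925] cab [-0.0637  0.0029  0.1925] F [-0.9 -0.6  0.9] w 29.7 z [ 0.484  0.047 -0.874] q [ 0.26  0.72 -0.23  1.93  1.48  0.05 -1.24]
rad 0.18389741477773147 th 0.9549606883330224
rows 10 rot/row [-0.0016, -0.0007, 0.0018] (0.1 deg) shift/row mm [-0.26, 0.69, 0.34] |0.8|
```

View pics/w18.png

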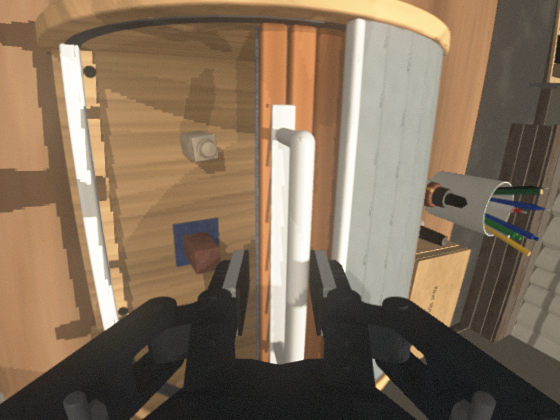

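Request:
{"name": "jog_arm", "arguments": {
  "commands": "0 0 0 0 2 0 30;0 0 0 0 2 0 30;0 0 0 0 2 0 30;0 0 0 0 1 0 20;0 0 0 0 0 0 14;0 0 0 0 0 0 14;0 0 0 0 0 0 14;0 0 0 0 0 0 14;0 0 0 0 0 0 14;0 0 0 0 0 0 14"
}}

```text
time: 28.07
tool_pos: [0.6525, -0.0948, 0.2385]
ee_rot: [[-0.119, 0.871, 0.476], [0.993, 0.108, 0.051], [-0.007, 0.479, -0.878]]
contact_force: [1.4, -0.5, 0.6]
gripper_width: 0.161
```

```bash
python3 - <<'E'
from h import *
s=st();hs(s)
for th in(.85,.7,.55,.4,.25,.1,0):
    print(th,end=' ');go(Rhandle(62),handle(th),10)
E
```

```text
t 28.07 grasp [ 0.6782 -0.0921  0.1912] cab [-0.0596  0.0054  0.1912] F [ 1.4 -0.5  0.6] w 13.7 z [ 0.476  0.051 -0.878] q [ 0.33  0.74 -0.35  1.91  1.34  0.13 -1.06]
rad 0.1812710440439541 th 0.9739899648208459
0.85 rows 10 rot/row [0.0011, -0.0011, 0.0035] (0.2 deg) shift/row mm [-0.44, -2.18, -0.3] |2.2|
0.7 rows 10 rot/row [0.0011, -0.0011, 0.0035] (0.2 deg) shift/row mm [-0.38, -4.91, -0.19] |4.9|
0.55 rows 10 rot/row [0.0011, -0.0011, 0.0035] (0.2 deg) shift/row mm [-0.34, -7.59, 0.32] |7.6|
0.4 rows 10 rot/row [0.0011, -0.0011, 0.0035] (0.2 deg) shift/row mm [-0.29, -10.16, 1.23] |10.2|
0.25 rows 10 rot/row [0.0011, -0.0011, 0.0035] (0.2 deg) shift/row mm [-0.25, -12.57, 2.51] |12.8|
0.1 rows 10 rot/row [0.0011, -0.0011, 0.0035] (0.2 deg) shift/row mm [-0.22, -14.75, 4.14] |15.3|
0 rows 10 rot/row [0.0011, -0.0011, 0.0035] (0.2 deg) shift/row mm [-0.2, -16.07, 5.4] |17.0|
```

Request:
{"name": "jog_arm", "arguments": {
  "commands": "0.001 -0.001 0.003 -0.4 -7 -1 14;0.001 -0.001 0.003 -0.4 -8.5 -1 14;0.001 -0.001 0.003 -0.4 -8.5 -0.5 14;0.001 -0.001 0.003 -0.4 -8.5 0 14;0.001 -0.001 0.003 -0.4 -8.5 0 14;0.001 -0.001 0.003 -0.4 -8.5 0.6 14;0.001 -0.001 0.003 -0.4 -8.5 1 14;0.001 -0.001 0.003 -0.4 -8.5 1.6 14;0.001 -0.001 0.003 -0.4 -8.5 2 14;0.001 -0.001 0.003 -0.4 -8 2.4 14"
}}

```text
time: 28.9
tool_pos: [0.5902, -0.101, 0.201]
ee_rot: [[-0.099, 0.868, 0.486], [0.995, 0.088, 0.046], [-0.003, 0.489, -0.873]]
contact_force: [1.4, 1.2, 2.1]
gripper_width: 0.161
```

```bash
python3 - <<'E'
from h import *
s=st();hs(s)
for th in(.55,.4,.25,.1,0):
    print(th,end=' ');go(Rhandle(63),handle(th),10)
E
```

```text
t 28.9 grasp [ 0.6164 -0.0985  0.1539] cab [-0.1216  0.0042  0.1539] F [1.4 1.2 2.1] w 13.8 z [ 0.486  0.046 -0.873] q [ 0.56  0.83 -0.7   2.1   2.06  0.41 -1.72]
rad 0.18091875791638326 th 0.5714864233411696
0.55 rows 10 rot/row [0.0039, -0.0005, 0.0015] (0.2 deg) shift/row mm [-0.39, -0.2, -0.01] |0.4|
0.4 rows 10 rot/row [0.0039, -0.0005, 0.0015] (0.2 deg) shift/row mm [-0.37, -2.77, 0.91] |2.9|
0.25 rows 10 rot/row [0.0039, -0.0005, 0.0015] (0.2 deg) shift/row mm [-0.35, -5.17, 2.19] |5.6|
0.1 rows 10 rot/row [0.0039, -0.0005, 0.0015] (0.2 deg) shift/row mm [-0.34, -7.36, 3.82] |8.3|
0 rows 10 rot/row [0.0039, -0.0005, 0.0015] (0.2 deg) shift/row mm [-0.33, -8.67, 5.08] |10.1|
```

Request:
{"name": "jog_arm", "arguments": {
  "commands": "0.003 0 0.002 -0.4 -8 2 14;0.003 0 0.002 -0.4 -8.5 2.6 14;0.003 0 0.002 -0.4 -8.5 3 14;0.003 0 0.002 -0.4 -8.3 3.8 14;0.003 0 0.002 -0.4 -8.2 4.2 14;0.003 0 0.002 -0.4 -8 4.6 14;0.003 0 0.002 -0.4 -8 5 14;0.003 0 0.002 -0.4 -7.5 5.3 14;0.003 0 0.002 -0.4 -7.5 5.5 14;0.003 0 0.002 -0.4 -7 5.5 14"
}}

```text
time: 29.73
tool_pos: [0.5418, -0.1068, 0.1265]
ee_rot: [[-0.089, 0.879, 0.469], [0.996, 0.076, 0.047], [0.006, 0.471, -0.882]]
contact_force: [2.7, 1.5, 0.9]
gripper_width: 0.159
```

```bash
python3 - <<'E'
from h import *
s=st();hs(s)
for th in(.15,.07,0,-.03):
    print(th,end=' ');go(Rhandle(63),handle(th),10)
E
```

```text
t 29.73 grasp [ 0.567  -0.1043  0.079 ] cab [-0.1714  0.0025  0.079 ] F [2.7 1.5 0.9] w 13.6 z [ 0.469  0.047 -0.882] q [ 0.65  1.02 -0.82  2.24  2.3   0.66 -1.88]
rad 0.18123484116359181 th 0.06948164599099188
0.15 rows 10 rot/row [0.0019, -0.0008, 0.0003] (0.1 deg) shift/row mm [-0.2, 1.16, -1.02] |1.6|
0.07 rows 10 rot/row [0.0019, -0.0008, 0.0003] (0.1 deg) shift/row mm [-0.21, 0.06, -0.06] |0.2|
0 rows 10 rot/row [0.0019, -0.0008, 0.0003] (0.1 deg) shift/row mm [-0.21, -0.84, 0.84] |1.2|
-0.03 rows 10 rot/row [0.0019, -0.0008, 0.0003] (0.1 deg) shift/row mm [-0.21, -1.2, 1.25] |1.7|
```

Request:
{"name": "jog_arm", "arguments": {
  "commands": "0.002 0 0 -0.2 -2 2 14;0.002 0 0 -0.2 -2 2 14;0.002 0 0 -0.2 -2 2 14;0.002 0 0 -0.2 -2 2 14;0.002 0 0 -0.2 -2 2 14;0.002 0 0 0 -2 1.5 14;0.002 0 0 0 -2 1 14;0 0 0 0 -2 0.5 14;0 0 0 0 -2 0.5 14;0 0 0 0 -2 0.5 14"
}}

```text
time: 30.57
tool_pos: [0.5389, -0.1077, 0.1079]
ee_rot: [[-0.092, 0.876, 0.474], [0.996, 0.081, 0.044], [0.001, 0.476, -0.879]]
contact_force: [3.0, 0.9, 5.5]
gripper_width: 0.166
```

```bash
python3 - <<'E'
from h import *
s=st();hs(s)
E
```

```text
t 30.57 grasp [ 0.5644 -0.1053  0.0605] cab [-0.174   0.0017  0.0605] F [3.  0.9 5.5] w 14.2 z [ 0.474  0.044 -0.879] q [ 0.66  1.07 -0.82  2.25  2.35  0.71 -1.9 ]
rad 0.17868919703694683 th -0.03352918772772753
```

Request:
{"name": "jog_arm", "arguments": {
  "commands": "0 0 0 0 -3 1.5 14;0 0 0 0 -3 1.5 14;0 0 0 0 -4 2 14;0 0 0 0 -4 2 14;0 0 0 0 -5 2 14;0 0 0 0 -5 2 14;0 0 0 0 -5 2 14;0 0 0 0 -5 2 14;0 0 0 0 -5 2 14;0 0 0 0 -5 2 14"
}}

```text
time: 31.4
tool_pos: [0.5415, -0.1075, 0.0952]
ee_rot: [[-0.099, 0.828, 0.553], [0.995, 0.094, 0.036], [-0.022, 0.553, -0.833]]
contact_force: [-5.1, -2.8, 28.6]
gripper_width: 0.163
```

```bash
python3 - <<'E'
from h import *
s=st();hs(s)
from bench import ctrl
c=ctrl.camera("side"); np.savez("pics/side20.npz",**c);crop("side20",285,145,515,325,3.3,"s20.png")
E
```

```text
t 31.4 grasp [ 0.5713 -0.1056  0.0503] cab [-0.1672  0.0009  0.0503] F [-5.1 -2.8 28.6] w 13.9 z [ 0.553  0.036 -0.833] q [ 0.69  1.15 -0.87  2.3   2.49  0.87 -1.96]
rad 0.16994700602783958 th -0.08266652159012752
```

View pics/s20.png

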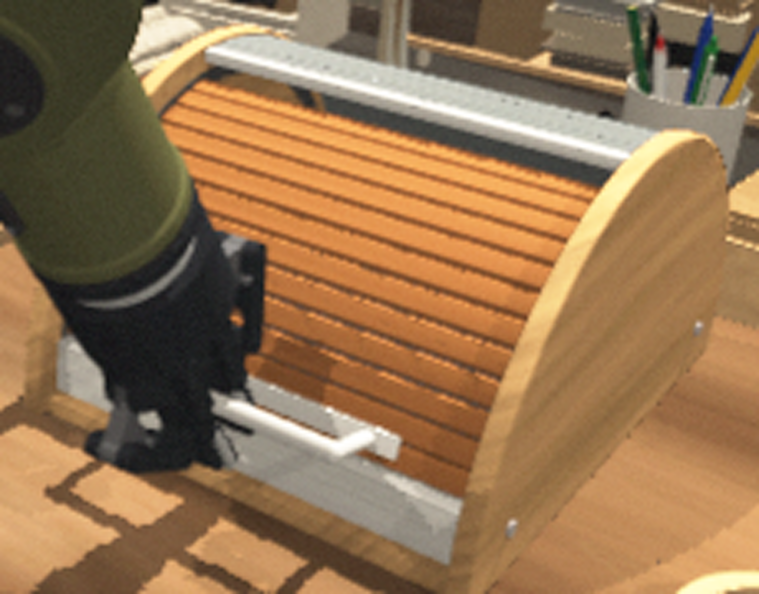

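Request:
{"name": "jog_arm", "arguments": {
  "commands": "0 0 0 0 1 -2 14;0 0 0 0 1 -2 14;0 0 0 0 1 -2 14;0 0 0 0 1 -2 14;0 0 0 0 0 0 20;0 0 0 0 0 0 25;0 0 0 0 0 0 30;0 0 0 0 0 0 30;0 0 0 0 0 0 30;0 0 0 0 0 0 30"
}}

```text
time: 32.28
tool_pos: [0.5363, -0.1097, 0.1023]
ee_rot: [[-0.096, 0.833, 0.546], [0.995, 0.093, 0.032], [-0.024, 0.546, -0.837]]
contact_force: [-0.2, 0.0, 0.1]
gripper_width: 0.351
```

```bash
python3 - <<'E'
from h import *
s=st();hs(s)
from bench import ctrl
c=ctrl.camera("side"); np.savez("pics/side21.npz",**c);crop("side21",285,145,515,325,3.3,"s21.png")
c=ctrl.camera("wrist"); cv2.imwrite("pics/w21.png",c["color"])
E
```

```text
t 32.28 grasp [ 0.5657 -0.108   0.0571] cab [-0.1729 -0.001   0.0571] F [-0.2  0.   0.1] w 30.0 z [ 0.546  0.032 -0.837] q [ 0.69  1.13 -0.87  2.31  2.48  0.86 -1.96]
rad 0.17688783736343455 th -0.05057059774680983
```

View pics/s21.png

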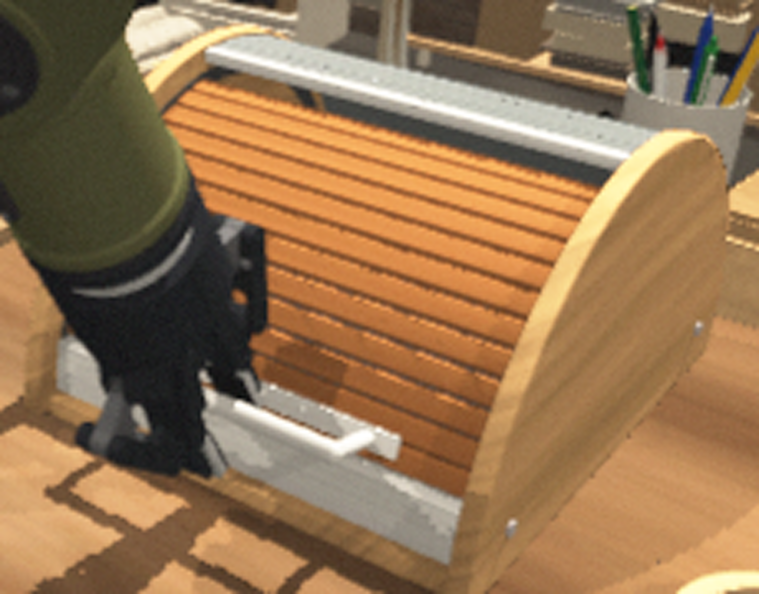

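View pics/w21.png

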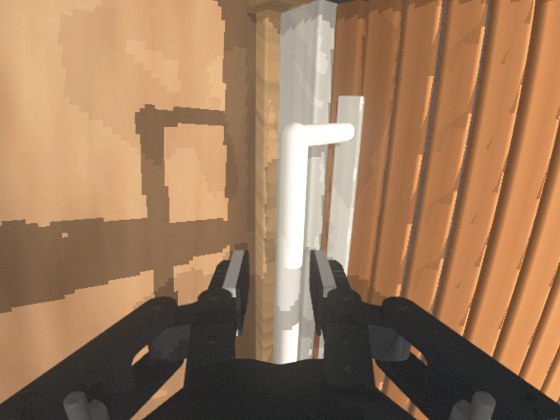

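Request:
{"name": "jog_arm", "arguments": {
  "commands": "0 0 0 0 0 -4 30;0 0 0 0 0 -8 30;0 0 0 0 0 -12 30;0 0 0 0 0 -14 30;0 0 0 0 0 -14 30;0 0 0 0 0 -14 30;0 0 0 0 0 -14 30;0 0 0 0 0 -14 30;0 0 0 0 0 -14 30;0 0 0 0 0 -14 30"
}}

```text
time: 33.22
tool_pos: [0.4619, -0.1125, 0.2127]
ee_rot: [[-0.099, 0.833, 0.544], [0.995, 0.096, 0.033], [-0.025, 0.544, -0.839]]
contact_force: [-0.3, -1.0, 0.4]
gripper_width: 0.353
```

```bash
python3 - <<'E'
from h import *
s=st()
from bench import ctrl
c=ctrl.camera("side"); np.savez("pics/side22.npz",**c);crop("side22",285,145,515,325,3.3,"s22.png")
c=ctrl.camera("top"); np.savez("pics/top22.npz",**c);crop("top22",305,120,450,265,4,"t22.png")
E
```

```text
t 33.22 grasp [ 0.4912 -0.1107  0.1675] cab [-0.2475  0.0024  0.1675] F [-0.3 -1.   0.4] w 30.1 z [ 0.544  0.033 -0.839] q [ 0.78  0.85 -0.96  2.48  2.36  0.75 -2.01]
```

View pics/s22.png

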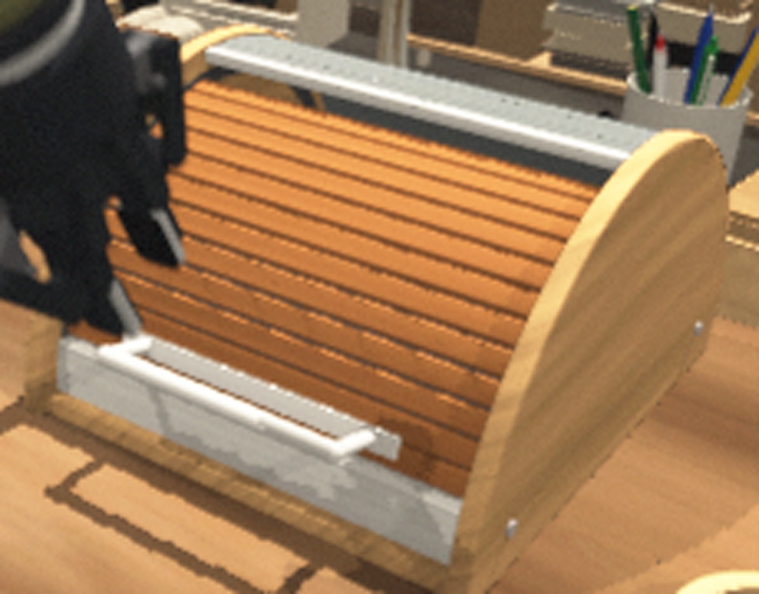

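View pics/t22.png

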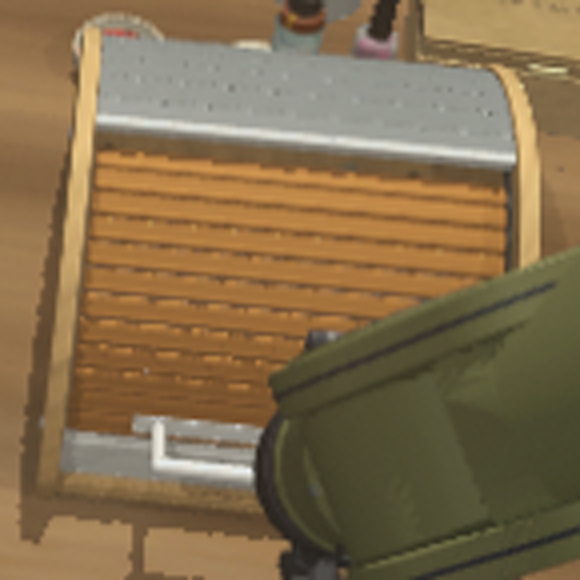

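```bash
python3 - <<'E'
from h import *
S,T=load("side22"),load("top22")
o=np.array([(103,350),(340,452)])/3.3+[285,145]
for th in(-.03,0,.03,.06):
    e=.262+th; P=cab(np.array([[-.182*np.cos(e),y,.02+.182*np.sin(e)] for y in(.065,-.065)]))
    print(th,(proj(S,P)-o).round(1).tolist(),(proj(T,P)[0]-(np.array((158,465))/4+[305,120])).round(1).tolist())
for c in(S,T):
    vv,uu=np.mgrid[130:330,300:510]; W=deproj(c,np.c_[uu.ravel(),vv.ravel()]); L=(W-C)@Rz(YAW); R=np.hypot(L[:,0],L[:,2]-.02)
    for nm in[0]:
        k=(abs(L[:,1])<.06)&(R>.172)&(R<.192)&(L[:,0]<-.15)&(L[:,2]<.1); print(k.sum(),np.median(np.arctan2(L[k,2]-.02,-L[k,0]))-.262)
E
```

```text
-0.03 [[0.4, 4.7], [-2.7, 3.4]] [-1.8, 2.1]
0 [[1.0, 1.7], [-1.9, 0.0]] [-1.5, 0.3]
0.03 [[1.7, -1.4], [-1.0, -3.3]] [-1.2, -1.6]
0.06 [[2.4, -4.5], [-0.1, -6.7]] [-0.9, -3.5]
982 -0.3684241425495839
340 -0.36243291233968944
```

```bash
python3 - <<'E'
from h import *
crop("side22",340,245,440,320,7,"s22z.png")
S=load("side22")
# predicted door lower edge / sill top line
P=cab(np.array([[-.147,-.11,.043],[-.135,-.11,.043],[-.147,-.06,.043],[-.135,-.06,.043]])); print(((proj(S,P)-[340,245])*7).round())
E
```

```text
[[565. 375.]
 [590. 351.]
 [358. 286.]
 [384. 264.]]
```

View pics/s22z.png

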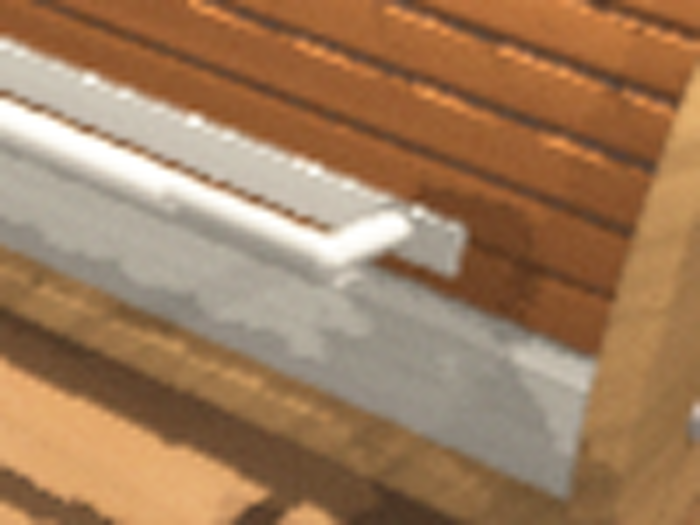

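The last slat meets the sill along its whole length, near (450,290)–(590,360), with no gap. The arm is clear of everything, so I'm handing in.

```bash
python3 - <<'E'
from bench import ctrl
print(ctrl.sign_off())
E
```

```text
the job is handed in; nothing more can be done
None
```

The job is done and handed in at about 33 s of the 72 s allowed. I opened the door to its stop, set the red stone upright on the blue mat, closed the door onto the sill and backed the gripper clear.

**Door open:** the handle matched the full-open position to within about 0.6 px vertically. It was 1.5 to 3 px off sideways in the top view.

**Placing the stone:** I lowered it until it touched with about 6 N, then released it. In the pictures after release it stood upright, centred on the mat to roughly 2 mm. The cream stone was still standing in its place. I could not look inside again once the door was shut.

**Door closed:** I pressed the door home, peaking at about 29 N at the wrist. Handle positions in the side and top views put it at 0 to 0.02 rad, and the last slat shows no gap to the sill. The tool was reading about 1 N of force after backing off.

**Checks that disagreed:**
- A depth check of the closed door gave a meaningless angle because its filter also picked up the sill face, so I ignored it.
- The outside cameras put the red stone about 5 mm off the wrist camera's reading before pickup, and I used the wrist reading. The views also differed by 2 to 5 mm on the mat, and there I set the stone down by the wrist view.
- An early half-turn of the gripper was the wrong way, so I undid it. It cost a few seconds and touched nothing.

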